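Hang three empty bulb trays nested on the sprung hook

ROBOT

A 7-joint arm with a two-finger parallel gripper is mounted at the origin on the work surface. World frame = base frame: x ahead of the robot, y to its left, z up, the work surface at z = 0. Lengths are in m, angles in rad, forces in N, time in s.
With the tool pointing down it reaches from about 0.35 to 0.9 m from the base axis. Payload 19.9 kg.
Tool frame: the origin (TCP) lies between the finger pads; the fingertips stand 19 mm ahead of it and the grasp point (between the pads) is the TCP; z points along the fingers, y is the direction in which the jaws open and shut (so a half turn about z gives the same grasp; the last joint's range is limited). The gripper opens to 94 mm and grips with 3 to 60 N. Pads are 16 mm wide; open, the fingers measure 119 mm over their backs; the gripper's body (75 mm by 177 mm) begins 78 mm behind the grasp point.
Start: joints at [-1.3, 0.417, -0.01, 1.614, 0.005, 1.111, -0.053], TCP at [0.192, 0.595, 0.198] pointing down, gripper open.
Joint ranges: [-2.81, 2.81], [-0.39, 2.02], [-1.27, 1.25], [0.06, 2.57], [-1.19, 4.33], [0.19, 2], [-2.82, 2.82]. Speed limits (rad/s): [1.89, 1.89, 2.39, 2.39, 3.01, 3.01, 3.01].

INTERFACE

Orientations are given as a 3x3 rotation matrix whose columns are the frame's x, y, z axes.
In Python, from workcell import status, snapshot, camera_model, manip gives the robot as it stands.
- The arm moves only by the tool send_rows, never from a script. Its argument "moves" is a list of rows, each an object of numbers: "x", "y", "z": the shift along the world's x, y, z each as a share of 25 mm, from -1 to 1; "ax", "ay", "az": the turn, a rotation vector about the world's x, y, z each as a share of 0.1 rad, from -1 to 1; "fingers": the opening in per cent of the stroke, from 0 (shut) to 100 (fully open). In form: [{"x": .., "y": .., "z": .., "ax": .., "ay": .., "az": .., "fingers": ..}, ...]. A call has 1 to 20 rows; each row shifts and turns the commanded pose from where the row before left it; what a row does not reach is not made up. A row lasts 1/10 s, in which the tool goes at most 50 mm and 8.59 degrees, less where a joint would pass 70% of its speed; a pose out of reach is approached as far as the arm can. A call with a number of a shift or a turn outside -1 to 1 is refused whole. A call with a gripper value outside its range is refused whole. The fingers move at their own pace and stop on an object; "grip_force" is the grip in N (left out, the last holds). Time passes only in rows, so rows that do not move let the fingers close. It gives the time, the measured TCP pose, the force and the opening at its end, in the units of the state.
- status.observe(): the state, without advancing time (a new reading comes with each control period).
- snapshot(name): name is "scene" or "top"; returns (picture, depth): 420x560x3 uint8, red, green, blue; 420x560 float32, m along the optical axis (not along the pixel's ray), 0 where there is no reading.
- camera_model(name): a dict with "fx", "fy", "cx", "cy" (pixels), "pose" (4x4, takes a point from camera to world coordinates). Camera axes: x right, y down, z forward; pixel columns grow to the right and rows downward; lengths in m; the calibration is good to about 2 mm. A picture is of the moment at which its call begins. camera_model takes no time and is no camera call.
- manip.sign_off(): hands the job in, once; it reports no verdict.
The state is a dict: "time": time; "joints": joint angles; "joint_vel": joint speeds; "joint_torque": joint torques, N m; "position": TCP position; "eef_rot": TCP orientation; "ft_force": force on the tool from outside, world axes, zero at the start; "ft_torque": the same for the moment, N m; "gripper_width": opening from 0.0 (shut) to 1.0 (fully open).
Only numpy, scipy, OpenCV 4.12 (cv2) and the standard library are available. Lean on these libraries where they do the work, as an engineer would, in place of code of your own. Each camera call takes 0.05 s, during which the arm holds its last target.

TASK

Put the three empty white trays away on the bench hook, one inside the other: thread the large one over the upturned tip, let it hang on the arm and slide it back until you feel the sprung stop begin to give, then do the same with the middle one, seating it over the nose of the large one, and then the small one over the nose of the middle one. Press each home for a moment, firmly enough that it is felt to seat, but gently: the stop must never be forced hard or bottomed. Leave all three hanging upright, fully nested and resting against the stop, and leave the torch, screwdriver and fuse carrier where they are.

Things in the scene. Friction and masses are not known exactly. Their poses are not given: they have to be found in the camera images.
- bar_root (a point): Arm axis at the post's front face, 186 mm up. The arm is an 8 mm round bar running level along this point's -x, roughly towards the robot; +x goes into the post, z up. Post 40 mm wide, top 24 mm above the axis. A hung tray's hub centre is 6 mm below the axis (top of bore on bar).
- bar_tip (a point): Arm axis where its straight part ends, 190 mm in front of the root; axes as the root's. From here the bar turns up: 8 mm farther out its axis is 5 mm higher, so the tip's top is 9 mm above the axis and the end is 202 mm from the root. A hub centre 2.5 mm above the axis passes over the tip midway.
- stop: Fixed flange at the arm's root (only this is reported). A block clamped farther out carries a black rubber buffer plate, 44 x 38 mm, on springs: about 4 N per mm, bottoms after 6 mm. Untouched, its face is 24 to 59 mm in front of the root, different each time: find it by touch. The first tray's back plate rests on it.
- hook: The fixed steel hook stand: foot, post, arm and stop; origin on the bench below the arm's root. Foot 140 mm wide, 12 high, reaching 45 mm in front of the root.
- tray_large_hub (a point): Hub centre of the large white tray, which starts upright on the bench. -x: its open front, y across, z up. Tray 100 mm wide, 90 deep, underside 92 mm below this point, floor 5, side walls 4 thick and 37 high. Back plate from x = 12.5 to 20.5 mm, top 21 mm above. Hub block 32 wide (y), 34 high, x = -12.5 to 12.5: grip it across y from above.
- tray_middle_hub (a point): Hub centre of the middle white tray, which starts upright on the bench. -x: its open front, y across, z up. Tray 76 mm wide, 80 deep, underside 78 mm below this point, floor 5, side walls 4 thick and 28 high. Back plate from x = 12.5 to 20.5 mm, top 21 mm above. Hub block 32 wide (y), 34 high, x = -12.5 to 12.5: grip it across y from above.
- tray_small_hub (a point): Hub centre of the small white tray, which starts upright on the bench. -x: its open front, y across, z up. Tray 54 mm wide, 70 deep, underside 64 mm below this point, floor 5, side walls 4 thick and 20 high. Back plate from x = 12.5 to 20.5 mm, top 21 mm above. Hub block 32 wide (y), 34 high, x = -12.5 to 12.5: grip it across y from above.
- tray_large: The large tray, 0.2 kg or so, axes as its hub's; origin at its underside below the hub centre. In all three trays a bore 13 mm wide, 20 high for the arm runs along x through hub and nose, centred on the hub point. Nose: 24 wide, 26 high, 9 long, in front of the hub block (x = -21.5 to -12.5). Recess behind the bore in the back plate: 28 wide, 30 high, 8 deep; the nose of the tray hung before goes into it.
- tray_middle: The middle tray, 0.16 kg or so, axes as its hub's; origin at its underside below the hub centre. Bore, nose and recess as the large tray's. Fully nested, its hub centre is 34 mm in front of the large tray's; with the nose left outside the recess, 42 mm.
- tray_small: The small tray, 0.12 kg or so, axes as its hub's; origin at its underside below the hub centre. Bore, nose and recess as the large tray's. Fully nested, its hub centre is 34 mm in front of the middle tray's; with the nose left outside the recess, 42 mm.
- torch: Chrome torch lying on two small black feet, 150 mm long, 42 mm thick at the head; origin under its middle, length along x. Leave alone.
- screwdriver: Screwdriver with a black rubber grip lying on the bench, about 200 mm long, along x; leave alone.
- fuse_carrier: Green ceramic fuse carrier, 30 x 62 x 28 mm high, near the bench's front edge; origin under its middle. Leave alone.
Mind the look-alikes: they are no part of the job. What is shaped like the tray_small but blue or yellow is not meant.

How it is judged:
By the outcome, as a careful person would: the job done as asked, in the order asked, and still so for the second after the job is handed in, with the robot touching nothing.
It also fails if it takes over 72 s, if anything falls off the work surface, if the arm or the gripper's body presses on something with over 40 N, if the wrist force passes 120 N, or if a joint passes its speed limit or range.

## Working session

There is one attempt and no reset: what is moved stays moved. The work goes in short steps, Python scripts to look and compute and a tool call to move; the robot and the scene stay as the last step left them, time stands still between calls to the robot, and variables do not carry over. Pictures are saved under pics/ and viewed, and the job is handed in when it is done.

Besides the shell and the picture viewer there is one more tool, called after "Request:" as name(argument=value, ...), one argument or row to a line, values as JSON. send_rows: Moves the arm, as the interface text tells. Shift numbers are shares of 25 mm and turn numbers shares of 0.1 rad, none past 1 either way. Its arguments: {"type":"object","properties":{"moves":{"type":"array","items":{"type":"object","properties":{"x":{"type":"number"},"y":{"type":"number"},"z":{"type":"number"},"ax":{"type":"number"},"ay":{"type":"number"},"az":{"type":"number"},"fingers":{"type":"number"}}}},"grip_force":{"type":"number"}},"required":["moves"]}

```bash
ls; mkdir -p pics; cat > look.py <<'E'
import sys,cv2,numpy as np
from workcell import status,snapshot,camera_model
def take(tag):
    for n in ("scene","top"):
        p,d=snapshot(n); np.savez(f"{n}_{tag}.npz",p=p,d=d)
        cv2.imwrite(f"pics/{n}_{tag}.png",cv2.cvtColor(p,cv2.COLOR_RGB2BGR))
def cloud(n,tag):
    f=np.load(f"{n}_{tag}.npz");p,d=f["p"],f["d"];m=camera_model(n)
    v,u=np.mgrid[:420,:560]
    c=np.stack([(u-m["cx"])/m["fx"]*d,(v-m["cy"])/m["fy"]*d,d],-1)
    P=np.array(m["pose"]); w=c@P[:3,:3].T+P[:3,3]; w[d==0]=np.nan
    return p,w
E
python3 - <<'E'
from look import *
take("a")
s=status.observe()
for k in s: print(k,np.round(s[k],3))
for n in("scene","top"): print(n,{k:np.round(v,3) for k,v in camera_model(n).items()})
E
```

```text
pics
time 0.1
joints [-1.3    0.418 -0.01   1.614  0.005  1.111 -0.053]
joint_vel [-0.001 -0.002 -0.001 -0.002  0.001  0.001  0.001]
joint_torque [ 2.0000e-03 -8.5259e+01  6.4000e-01 -4.2670e+01 -4.9000e-02  1.6000e-02
  0.0000e+00]
position [0.192 0.594 0.198]
eef_rot [[-0.951  0.308 -0.   ]
 [ 0.308  0.951 -0.001]
 [-0.    -0.001 -1.   ]]
ft_force [0.302 0.914 0.291]
ft_torque [-0.017 -0.013 -0.039]
gripper_width 1.0
scene {'fx': np.float64(404.478), 'fy': np.float64(404.478), 'cx': np.float64(275.997), 'cy': np.float64(210.953), 'pose': array([[-5.300e-01,  4.700e-01, -7.060e-01,  1.164e+00],
       [ 8.480e-01,  2.950e-01, -4.400e-01,  4.320e-01],
       [ 1.000e-03, -8.320e-01, -5.550e-01,  6.130e-01],
       [ 0.000e+00,  0.000e+00,  0.000e+00,  1.000e+00]])}
top {'fx': np.float64(455.878), 'fy': np.float64(455.878), 'cx': np.float64(274.454), 'cy': np.float64(215.882), 'pose': array([[-0.000e+00, -9.950e-01,  1.020e-01,  4.740e-01],
       [-1.000e+00, -1.000e-03, -9.000e-03,  4.600e-02],
       [ 9.000e-03, -1.020e-01, -9.950e-01,  1.301e+00],
       [ 0.000e+00,  0.000e+00,  0.000e+00,  1.000e+00]])}
```

View pics/scene_a.png

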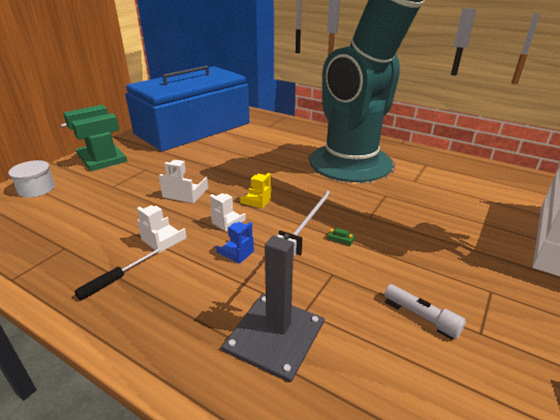

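View pics/top_a.png

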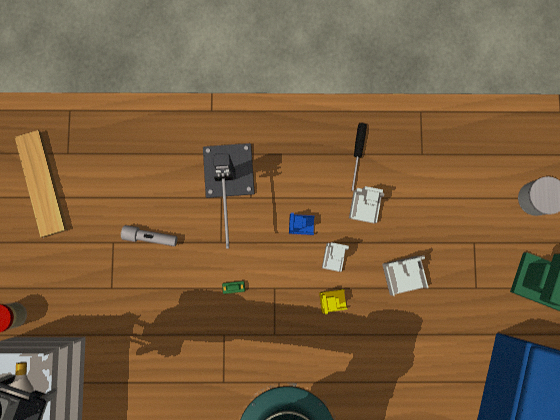

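The top picture shows the hook post at (222,165) with its arm running down to (227,247). The white trays are large at (407,275), middle at (367,204) and small at (335,257). The look-alikes are blue at (302,224) and yellow at (333,301). Next I'll enlarge these and measure them.

```bash
python3 - <<'E'
from look import *
p,w=cloud("top","a")
im=cv2.cvtColor(p,cv2.COLOR_RGB2BGR)
a=cv2.resize(im[170:330,270:450],None,fx=4.4,fy=3.7*4.4/4.4,interpolation=cv2.INTER_CUBIC)
a=cv2.resize(im[180:320,280:440],(640,560),interpolation=cv2.INTER_CUBIC);cv2.imwrite("pics/crop_trays.png",a)
a=cv2.resize(im[135:255,170:290],(600,600),interpolation=cv2.INTER_CUBIC);cv2.imwrite("pics/crop_hook.png",a)
boxes={"large":(378,250,438,300),"middle":(345,180,390,228),"small":(318,236,354,276)}
for k,(u0,v0,u1,v1) in boxes.items():
    W=w[v0:v1,u0:u1].reshape(-1,3);C=p[v0:v1,u0:u1].reshape(-1,3).astype(int)
    m=(W[:,2]>0.012)&(C.min(1)>90)&(C.max(1)-C.min(1)<60)
    W=W[m]; z=W[:,2]
    print(k,len(W),"z hist",np.histogram(z,bins=np.arange(0,0.13,0.01))[0],z.max())
    r=cv2.minAreaRect((W[:,:2]*1000).astype(np.float32));print(" full rect",r)
    r=cv2.minAreaRect((W[z>z.max()-0.012][:,:2]*1000).astype(np.float32));print(" top rect",r, np.median(W[z>z.max()-0.006],0))
# hook
W=w[135:260,190:260].reshape(-1,3)
m=(W[:,2]>0.15);H=W[m];print(len(H))
bar=H[(H[:,2]<0.205)]
print(np.round(H[np.argsort(H[:,0])][::12],4))
E
```

```text
large 529 z hist [  0  44  51 110  12   2  16  41  15  20 120  98] 0.11919407497205303
 full rect ((439.67767333984375, -329.61981201171875), (90.32344818115234, 101.87882995605469), 13.00326919555664)
 top rect ((465.3527526855469, -324.0455017089844), (37.46001434326172, 48.53564453125), 12.52717399597168) [ 0.4777016  -0.3197379   0.11441325]
middle 443 z hist [  0  45  88  17   9  26  19  10  27 180  22   0] 0.10554458369189823
 full rect ((648.564208984375, -222.10800170898438), (83.30463409423828, 108.72642517089844), 79.92623901367188)
 top rect ((654.6874389648438, -227.05343627929688), (46.49900817871094, 38.928367614746094), 78.81362915039062) [ 0.66887091 -0.22585305  0.10050819]
small 302 z hist [  0  43  31   2   6   9   4  71 134   2   0   0] 0.09266510933817629
 full rect ((490.3141174316406, -132.32347106933594), (54.526729583740234, 68.94575500488281), 79.6214599609375)
 top rect ((503.90826416015625, -135.44061279296875), (46.54108428955078, 40.74150848388672), 79.20436096191406) [ 0.51999811 -0.13981443  0.08756099]
662
[[0.5113 0.1506 0.1924]
 [0.5209 0.1505 0.194
[... 599 characters left out ...]
18]
 [0.6943 0.1628 0.1882]
 [0.6956 0.1634 0.2068]
 [0.6965 0.1602 0.1898]
 [0.6975 0.1546 0.1973]
 [0.6996 0.1568 0.1994]
 [0.7045 0.1765 0.1998]
 [0.7064 0.1715 0.1785]
 [0.7073 0.1595 0.1981]
 [0.7095 0.1814 0.1997]
 [0.7102 0.1573 0.1964]
 [0.7116 0.1543 0.2015]
 [0.7124 0.1584 0.2093]
 [0.7131 0.1759 0.2059]
 [0.7149 0.1512 0.209 ]
 [0.7169 0.1777 0.2113]
 [0.7178 0.1611 0.2072]
 [0.7198 0.1512 0.2095]
 [0.7216 0.1849 0.2122]
 [0.7224 0.1513 0.2088]
 [0.7248 0.1683 0.2094]
 [0.7266 0.1753 0.2122]
 [0.7279 0.1858 0.2062]
 [0.7297 0.1854 0.2094]
 [0.7316 0.1754 0.2119]
 [0.7328 0.1589 0.207 ]
 [0.7347 0.1708 0.2094]
 [0.7363 0.1705 0.2129]
 [0.7375 0.1857 0.2078]
 [0.7403 0.1614 0.2068]]
```

```bash
python3 - <<'E'
from look import *
p,w=cloud("scene","a")
im=cv2.cvtColor(p,cv2.COLOR_RGB2BGR)
cv2.imwrite("pics/crop_s.png",cv2.resize(im[150:280,130:350],(792,468),interpolation=cv2.INTER_CUBIC))
E
```

```text
(no output)
```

View pics/crop_trays.png

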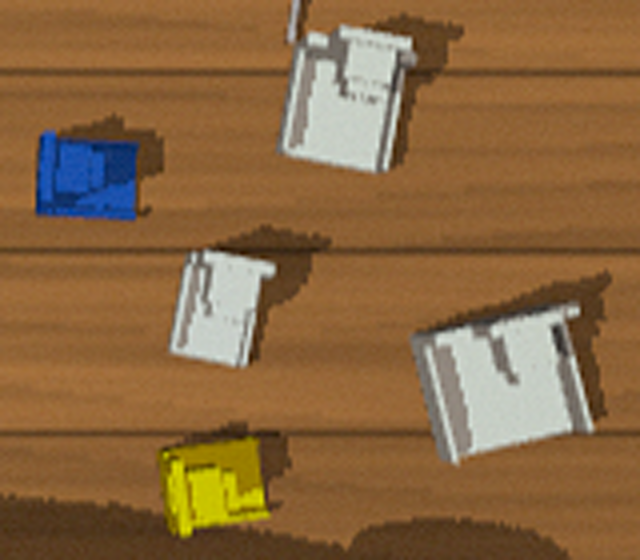

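View pics/crop_hook.png

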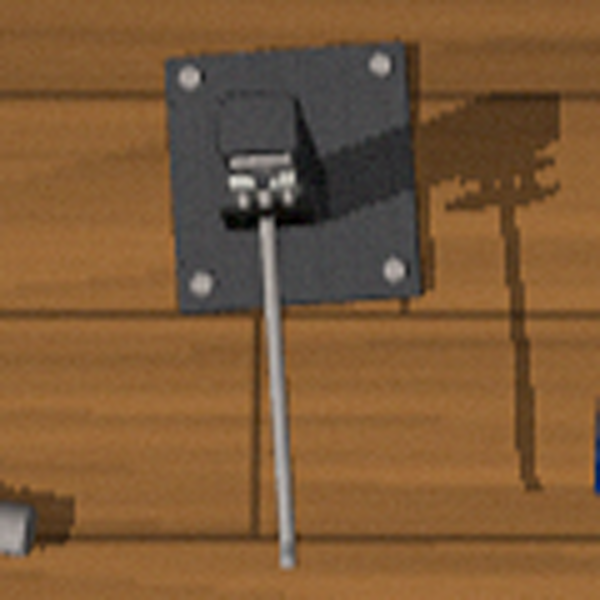

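View pics/crop_s.png

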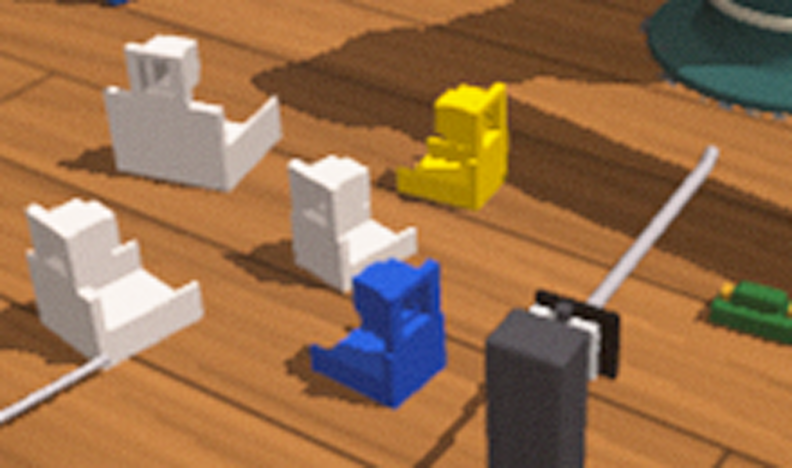

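```bash
cat > fit.py <<'E'
from look import *
from scipy.optimize import least_squares
def sdf(P,boxes):
    out=[]
    for lo,hi in boxes:
        c=(np.array(lo)+hi)/2;h=(np.array(hi)-lo)/2
        q=np.abs(P-c)-h
        out.append(np.linalg.norm(np.maximum(q,0),axis=1)+np.minimum(q.max(1),0))
    return np.min(out,0)
def tray(Wd,D,hz,wh):
    b=20.5;f=b-D;w=Wd/2
    return [((f,-w,-hz),(b,w,-hz+5)),((f,-w,-hz),(b,-w+4,-hz+wh)),((f,w-4,-hz),(b,w,-hz+wh)),
            ((-12.5,-16,-17),(12.5,16,17)),((-21.5,-12,-13),(-12.5,12,13)),((12.5,-20,-hz),(20.5,20,21)),((12.5,-w,-hz),(20.5,w,-hz+wh))]
T={"large":tray(100,90,92,37),"middle":tray(76,80,78,28),"small":tray(54,70,64,20)}
HZ={"large":92,"middle":78,"small":64}
def local(P,x,z):
    c,s=np.cos(x[2]),np.sin(x[2])
    d=P-np.array([x[0],x[1],z])
    return np.c_[c*d[:,0]+s*d[:,1],-s*d[:,0]+c*d[:,1],d[:,2]]
def pts(n,tag,mask):
    p,w=cloud(n,tag);w=w.reshape(-1,3)*1000;C=p.reshape(-1,3).astype(int)
    k=mask(w,C)&np.isfinite(w[:,0]);return w[k]
def fit(Pts,boxes,z,x0,fz=False):
    def f(x): return sdf(local(Pts,x,z+(x[3] if fz else 0)),boxes)
    r=least_squares(f,list(x0)+([0] if fz else []),loss="soft_l1",f_scale=1.5,x_scale=[1,1,.02]+([1] if fz else []))
    return r.x,np.median(np.abs(f(r.x)))
white=lambda c,W,z0,R=80:(np.hypot(W[:,0]-c[0],W[:,1]-c[1])<R)&(W[:,2]>z0)
E
python3 - <<'E'
from fit import *
g={"large":(470,-323,.22),"middle":(660,-226,-.17),"small":(508,-137,-.17)}
g["large"]=(470,-322,.22)
for k,x0 in g.items():
    cen=[x0[0]-22*np.cos(x0[2]),x0[1]-22*np.sin(x0[2])]
    mk=lambda W,C:(np.hypot(W[:,0]-cen[0],W[:,1]-cen[1])<72)&(W[:,2]>12)&(C.max(1)-C.min(1)<45)&(C.min(1)>80)
    for n in [("top",),("scene",),("top","scene")]:
        P=np.vstack([pts(a,"a",mk) for a in n])
        for sg in (1,-1):
            if sg<0 and len(n)<2: continue
            x,e=fit(P,T[k],HZ[k],(x0[0],x0[1],x0[2]*sg),True); print(k,n,len(P),np.round(x,3),round(e,2))
# hook
bx=[((-70-0,-70,-186),(0,70,-174))]
tops={}
for n in ("top","scene"):
    mk=lambda W,C:(W[:,2]>178)&(W[:,2]<194)&(W[:,0]<665)&(W[:,0]>525)&(np.abs(W[:,1]-157)<14)
    P=pts(n,"a",mk); a=np.polyfit(P[:,0],P[:,1],1); r=P[:,1]-np.polyval(a,P[:,0]); P=P[abs(r)<5]
    a=np.polyfit(P[:,0],P[:,1],1);print(n,len(P),"slope",a[0],"yaw",np.arctan(a[0]),"y@511,600,700",np.polyval(a,[511,600,700]),"z med",np.median(P[:,2]),np.polyfit(P[:,0],P[:,2],1))
    mk=lambda W,C:(W[:,2]>178)&(W[:,2]<204)&(W[:,0]<560)&(np.abs(W[:,1]-152)<14)
    P=pts(n,"a",mk);print(" tip x",np.sort(P[:,0])[:6])
    mk=lambda W,C:(W[:,2]>202)&(W[:,2]<216)&(W[:,0]>680)&(np.abs(W[:,1]-165)<40)
    P=pts(n,"a",mk);print(" post top",cv2.minAreaRect(P[:,:2].astype(np.float32)),np.median(P,0))
    mk=lambda W,C:(W[:,2]>6)&(W[:,2]<18)&(abs(W[:,0]-720)<95)&(np.abs(W[:,1]-165)<95)&(C.max(1)-C.min(1)<25)
    P=pts(n,"a",mk);print(" foot",cv2.minAreaRect(P[:,:2].astype(np.float32)),np.median(P,0))
E
```

```text
large ('top',) 530 [ 4.62578e+02 -3.23531e+02  2.52000e-01  1.24500e+00] 1.13
large ('scene',) 1046 [ 4.70863e+02 -3.23648e+02  2.23000e-01  1.66980e+01] 1.56
large ('top', 'scene') 1576 [ 4.70346e+02 -3.22954e+02  2.29000e-01  1.61200e+01] 1.72
large ('top', 'scene') 1576 [ 4.63427e+02 -3.24754e+02  2.24000e-01  1.69810e+01] 1.46
middle ('top',) 454 [ 6.54399e+02 -2.26137e+02 -1.76000e-01  1.16200e+00] 1.07
middle ('scene',) 985 [ 6.62222e+02 -2.28605e+02 -1.71000e-01  4.74400e+00] 1.26
middle ('top', 'scene') 1439 [ 6.61157e+02 -2.27988e+02 -1.67000e-01  3.15900e+00] 1.74
middle ('top', 'scene') 1439 [ 6.55028e+02 -2.27128e+02 -1.80000e-01  1.74800e+00] 1.01
small ('top',) 311 [ 5.04383e+02 -1.34685e+02 -1.64000e-01  1.11800e+00] 1.08
small ('scene',) 595 [ 5.04929e+02 -1.37724e+02 -1.57000e-01  1.44600e+00] 0.98
small ('top', 'scene') 906 [ 5.05188e+02 -1.36135e+02 -1.90000e-01  1.36000e+00] 0.99
small ('top', 'scene') 906 [ 5.05188e+02 -1.36135e+02 -1.90000e-01  1.36000e+00] 0.99
top 186 slope 0.07370992302798378 yaw 0.07357686409336948 y@511,600,700 [149.94958237 156.50976551 16
[... 314 characters left out ...]
 ((739.1370849609375, 166.98907470703125), (148.44921875, 139.1900177001953), 3.960458993911743) [735.26007637 153.00293136  11.76034625]
scene 201 slope 0.07595339251589034 yaw 0.07580783970047889 y@511,600,700 [148.26176544 155.02161737 162.61695662] z med 189.89804377867625 [-1.88497227e-04  1.89787774e+02]
 tip x [-719.72712742 -719.52485747 -718.23602401 -717.89797848 -717.69613817
 -717.01687098]
 post top ((713.975341796875, 162.6434783935547), (55.74542236328125, 39.96933364868164), 4.929443359375) [729.2152848  164.87368786 210.10280062]
 foot ((742.762939453125, 165.50685119628906), (148.08924865722656, 138.5904541015625), 4.375572681427002) [760.9335494  182.60481759  12.81538743]
```

Request:
send_rows(
  moves=[
    {"x": 0.44,"y": -0.96,"z": 0.25,"az": -0.68,"fingers": 75},
    {"x": 0.44,"y": -0.96,"z": 0.25,"az": -0.68,"fingers": 75},
    {"x": 0.44,"y": -0.96,"z": 0.25,"az": -0.68,"fingers": 75},
    {"x": 0.44,"y": -0.96,"z": 0.25,"az": -0.68,"fingers": 75},
    {"x": 0.44,"y": -0.96,"z": 0.25,"az": -0.68,"fingers": 75},
    {"x": 0.44,"y": -0.96,"z": 0.25,"az": -0.68,"fingers": 75},
    {"x": 0.44,"y": -0.96,"z": 0.25,"az": -0.68,"fingers": 75},
    {"x": 0.44,"y": -0.96,"z": 0.25,"az": -0.68,"fingers": 75},
    {"x": 0.44,"y": -0.96,"z": 0.25,"az": -0.68,"fingers": 75},
    {"x": 0.44,"y": -0.96,"z": 0.25,"az": -0.68,"fingers": 75},
    {"x": 0.44,"y": -0.96,"az": -0.68,"fingers": 75},
    {"x": 0.44,"y": -0.96,"az": -0.68,"fingers": 75},
    {"x": 0.44,"y": -0.96,"az": -0.68,"fingers": 75},
    {"x": 0.44,"y": -0.96,"az": -0.68,"fingers": 75},
    {"x": 0.44,"y": -0.96,"az": -0.68,"fingers": 75},
    {"x": 0.44,"y": -0.96,"az": -0.68,"fingers": 75},
    {"x": 0.44,"y": -0.96,"az": -0.68,"fingers": 75},
    {"x": 0.44,"y": -0.96,"az": -0.68,"fingers": 75},
    {"x": 0.44,"y": -0.96,"az": -0.68,"fingers": 75},
  ],
  grip_force=25,
)

```text
$.moves[0]: bad value
```

Request:
send_rows(
  moves=[
    {"x": 0.44,"y": -0.96,"z": 0.25,"ax": 0,"ay": 0,"az": -0.68,"fingers": 75},
  ],
  grip_force=25,
)

```text
time: 0.2
position: [0.2013, 0.5715, 0.203]
eef_rot: [[-0.93, 0.369, -0.001], [0.369, 0.93, -0.002], [0.001, -0.002, -1.0]]
ft_force: [0.2, -0.4, -0.2]
gripper_width: 0.946
```

Request:
send_rows(
  moves=[
    {"x": 0.44,"y": -0.96,"z": 0.25,"ax": 0,"ay": 0,"az": -0.68,"fingers": 75},
    {"x": 0.44,"y": -0.96,"z": 0.25,"ax": 0,"ay": 0,"az": -0.68,"fingers": 75},
    {"x": 0.44,"y": -0.96,"z": 0.25,"ax": 0,"ay": 0,"az": -0.68,"fingers": 75},
    {"x": 0.44,"y": -0.96,"z": 0.25,"ax": 0,"ay": 0,"az": -0.68,"fingers": 75},
    {"x": 0.44,"y": -0.96,"z": 0.25,"ax": 0,"ay": 0,"az": -0.68,"fingers": 75},
    {"x": 0.44,"y": -0.96,"z": 0.25,"ax": 0,"ay": 0,"az": -0.68,"fingers": 75},
    {"x": 0.44,"y": -0.96,"z": 0.25,"ax": 0,"ay": 0,"az": -0.68,"fingers": 75},
    {"x": 0.44,"y": -0.96,"z": 0.25,"ax": 0,"ay": 0,"az": -0.68,"fingers": 75},
    {"x": 0.44,"y": -0.96,"z": 0.25,"ax": 0,"ay": 0,"az": -0.68,"fingers": 75},
    {"x": 0.44,"y": -0.96,"z": 0,"ax": 0,"ay": 0,"az": -0.68,"fingers": 75},
    {"x": 0.44,"y": -0.96,"z": 0,"ax": 0,"ay": 0,"az": -0.68,"fingers": 75},
    {"x": 0.44,"y": -0.96,"z": 0,"ax": 0,"ay": 0,"az": -0.68,"fingers": 75},
    {"x": 0.44,"y": -0.96,"z": 0,"ax": 0,"ay": 0,"az": -0.68,"fingers": 75},
    {"x": 0.44,"y": -0.96,"z": 0,"ax": 0,"ay": 0,"az": -0.68,"fingers": 75},
    {"x": 0.44,"y": -0.96,"z": 0,"ax": 0,"ay": 0,"az": -0.68,"fingers": 75},
    {"x": 0.44,"y": -0.96,"z": 0,"ax": 0,"ay": 0,"az": -0.68,"fingers": 75},
    {"x": 0.44,"y": -0.96,"z": 0,"ax": 0,"ay": 0,"az": -0.68,"fingers": 75},
    {"x": 0.44,"y": -0.96,"z": 0,"ax": 0,"ay": 0,"az": -0.68,"fingers": 75},
  ],
)

```text
time: 2.0
position: [0.402, 0.1365, 0.2606]
eef_rot: [[0.04, 0.999, -0.0], [0.999, -0.04, -0.0], [-0.0, -0.0, -1.0]]
ft_force: [0.9, -0.4, 0.7]
gripper_width: 0.749
```

Request:
send_rows(
  moves=[
    {"x": 0.13,"y": -0.96,"z": 0,"ax": 0,"ay": 0,"az": -0.68,"fingers": 75},
    {"x": 0.13,"y": -0.96,"z": 0,"ax": 0,"ay": 0,"az": -0.68,"fingers": 75},
    {"x": 0.13,"y": -0.96,"z": 0,"ax": 0,"ay": 0,"az": -0.68,"fingers": 75},
    {"x": 0.13,"y": -0.96,"z": 0,"ax": 0,"ay": 0,"az": -0.68,"fingers": 75},
    {"x": 0.13,"y": -0.96,"z": 0,"ax": 0,"ay": 0,"az": -0.68,"fingers": 75},
    {"x": 0.13,"y": -0.96,"z": 0,"ax": 0,"ay": 0,"az": -0.68,"fingers": 75},
    {"x": 0.13,"y": -0.96,"z": 0,"ax": 0,"ay": 0,"az": -0.68,"fingers": 75},
    {"x": 0.13,"y": -0.96,"z": 0,"ax": 0,"ay": 0,"az": -0.68,"fingers": 75},
    {"x": 0.13,"y": -0.96,"z": 0,"ax": 0,"ay": 0,"az": -0.68,"fingers": 75},
    {"x": 0.13,"y": -0.96,"z": 0,"ax": 0,"ay": 0,"az": -0.68,"fingers": 75},
    {"x": 0.13,"y": -0.96,"z": 0,"ax": 0,"ay": 0,"az": -0.68,"fingers": 75},
    {"x": 0.13,"y": -0.96,"z": 0,"ax": 0,"ay": 0,"az": -0.68,"fingers": 75},
    {"x": 0.13,"y": -0.96,"z": 0,"ax": 0,"ay": 0,"az": -0.68,"fingers": 75},
    {"x": 0.13,"y": -0.96,"z": 0,"ax": 0,"ay": 0,"az": -0.68,"fingers": 75},
    {"x": 0.13,"y": -0.96,"z": 0,"ax": 0,"ay": 0,"az": -0.68,"fingers": 75},
    {"x": 0.13,"y": -0.96,"z": 0,"ax": 0,"ay": 0,"az": -0.68,"fingers": 75},
    {"x": 0.13,"y": -0.96,"z": -0.5,"ax": 0,"ay": 0,"az": -0.68,"fingers": 75},
    {"x": 0.13,"y": -0.96,"z": -0.5,"ax": 0,"ay": 0,"az": -0.68,"fingers": 75},
  ],
)

```text
time: 3.8
position: [0.4596, -0.2954, 0.2355]
eef_rot: [[0.953, 0.303, 0.001], [0.303, -0.953, -0.001], [0.0, 0.001, -1.0]]
ft_force: [0.2, -0.3, 0.3]
gripper_width: 0.749
```

```bash
cat > st.py <<'E'
from workcell import status
import numpy as np
def st():
    s=status.observe();R=np.array(s["eef_rot"])
    print("t",s["time"],"pos",np.round(np.array(s["position"])*1000,1),"yaw",round(float(np.arctan2(R[1,0],R[0,0])),4),"tilt",np.round(R[:2,2],4),"F",np.round(s["ft_force"],2),"M",np.round(s["ft_torque"],2),"g",round(float(s["gripper_width"]),3),"q",np.round(s["joints"],2))
    return s
if __name__=="__main__": st()
E
python3 st.py; python3 -c "
from look import *
take('b')"
```

```text
t 3.8 pos [ 459.6 -295.4  235.5] yaw 0.3079 tilt [ 0.0005 -0.0007] F [ 0.25 -0.34  0.34] M [0.04 0.07 0.03] g 0.749 q [-0.22  0.34  0.92  1.79 -0.3   1.15 -0.47]
```

View pics/scene_b.png

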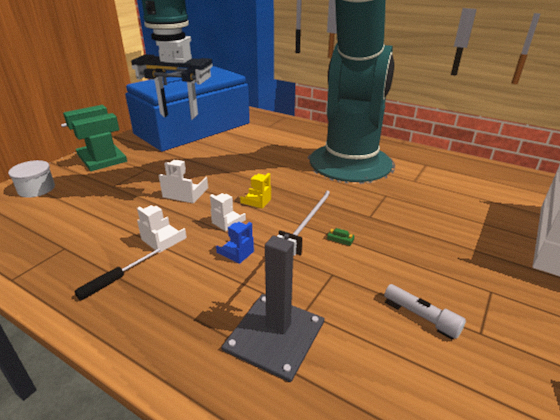

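View pics/top_b.png

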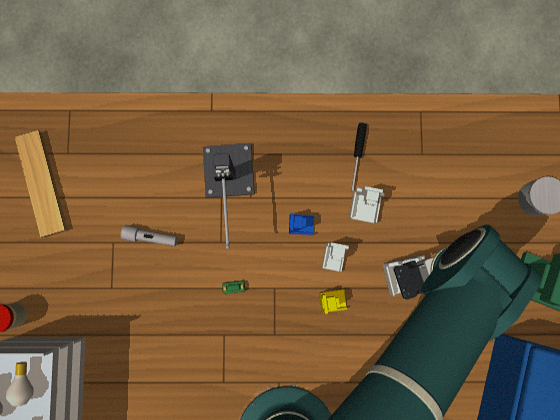

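```bash
python3 - <<'E'
from fit import *
P=pts("scene","b",lambda W,C:(W[:,2]>210)&(W[:,2]<250)&(np.hypot(W[:,0]-459.6,W[:,1]+295.4)<75))
L=local(P,(459.6,-295.4,.3079),235.5); print(len(L)); 
for s in (1,-1):
    q=L[L[:,1]*s>0]; print(len(q),np.round(np.percentile(q,[5,25,50,75,95],axis=0),1))
    # only real fingertip
print(L[:,2].min())
mk=lambda W,C:(np.hypot(W[:,0]-440,W[:,1]+330)<75)&(W[:,2]>12)&(C.max(1)-C.min(1)<45)&(C.min(1)>80)&(W[:,2]<140)
P=pts("scene","a",mk)
for x0 in [(463,-324,.22),(466,-324,.25),(458,-324,.22)]:
  for f in (False,True): print(fit(P,T["large"],92,x0,f))
P=pts("top","a",mk)
for f in (False,True): print(fit(P,T["large"],92,(463,-324,.22),f))
E
```

```text
15
6 [[ 1.8 32.5  9.4]
 [ 6.1 33.6 10.7]
 [ 7.8 35.6 11.5]
 [ 9.2 37.7 12.2]
 [ 9.7 38.1 14. ]]
9 [[ -5.4 -41.    9.8]
 [  1.3 -40.2  10.2]
 [  7.8 -38.4  12.3]
 [  8.3 -38.2  12.4]
 [ 10.  -37.8  12.9]]
9.019942908747794
(array([ 4.63600810e+02, -3.25405826e+02,  2.21094125e-01]), np.float64(1.490614273687818))
(array([ 4.63739161e+02, -3.25825882e+02,  2.22889635e-01,  1.72737437e+01]), np.float64(1.4655722895182715))
(array([ 4.63603796e+02, -3.25418474e+02,  2.20916583e-01]), np.float64(1.4884333845595519))
(array([ 4.63740986e+02, -3.25825676e+02,  2.22830904e-01,  1.72858122e+01]), np.float64(1.4643705319706761))
(array([ 4.70717900e+02, -3.23160769e+02,  2.29175863e-01]), np.float64(1.682619350640599))
(array([ 4.70863227e+02, -3.23647939e+02,  2.23319803e-01,  1.66977259e+01]), np.float64(1.560429605364261))
(array([ 4.62823435e+02, -3.24025330e+02,  2.39826441e-01]), np.float64(1.0164045146055187))
(array([ 4.62419706e+02, -3.23593625e+02,  2.51200297e-01,  1.24687981e+00]), np.float64(1.1134881450999767))
```

Request:
send_rows(
  moves=[
    {"x": 0.07,"y": -0.58,"z": -0.4,"ax": 0,"ay": 0,"az": -0.39,"fingers": 75},
    {"x": 0.07,"y": -0.58,"z": -0.4,"ax": 0,"ay": 0,"az": -0.39,"fingers": 75},
    {"x": 0,"y": 0,"z": -0.8,"ax": 0,"ay": 0,"az": 0,"fingers": 75},
    {"x": 0,"y": 0,"z": -0.8,"ax": 0,"ay": 0,"az": 0,"fingers": 75},
    {"x": 0,"y": 0,"z": -0.8,"ax": 0,"ay": 0,"az": 0,"fingers": 75},
    {"x": 0,"y": 0,"z": -0.8,"ax": 0,"ay": 0,"az": 0,"fingers": 75},
    {"x": 0,"y": 0,"z": -0.8,"ax": 0,"ay": 0,"az": 0,"fingers": 75},
    {"x": 0,"y": 0,"z": -0.4,"ax": 0,"ay": 0,"az": 0,"fingers": 75},
    {"x": 0,"y": 0,"z": -0.3,"ax": 0,"ay": 0,"az": 0,"fingers": 75},
    {"x": 0,"y": 0,"z": -0.06,"ax": 0,"ay": 0,"az": 0,"fingers": 75},
  ],
)

```text
time: 4.9
position: [0.4632, -0.3224, 0.0965]
eef_rot: [[0.973, 0.232, -0.0], [0.232, -0.973, 0.0], [-0.0, -0.0, -1.0]]
ft_force: [-0.2, 0.0, -0.2]
gripper_width: 0.753
```

```bash
python3 st.py; python3 -c "
from look import *
take('c')
im=cv2.imread('pics/scene_c.png');cv2.imwrite('pics/crop_c.png',cv2.resize(im[90:260,110:290],(720,600)[0:2] and (635,600)))"
```

```text
t 4.9 pos [ 463.2 -322.4   96.5] yaw 0.2346 tilt [-0.0004  0.0001] F [-0.23  0.   -0.24] M [-0.02  0.12  0.02] g 0.753 q [-0.06  0.56  0.81  1.88 -0.5   0.92 -0.35]
```

View pics/crop_c.png

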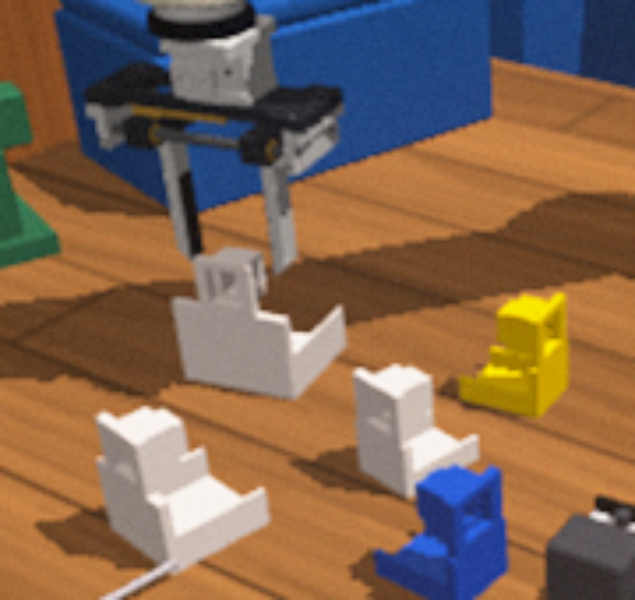

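```bash
cat >> look.py <<'E'
def proj(n,p):
    m=camera_model(n);P=np.linalg.inv(np.array(m["pose"]));c=P[:3,:3]@(np.array(p)/1000)+P[:3,3]
    return m["fx"]*c[0]/c[2]+m["cx"],m["fy"]*c[1]/c[2]+m["cy"]
E
python3 - <<'E'
from fit import *
c=lambda p:(round((p[0]-110)*635/180),round((p[1]-90)*600/170))
x=(463.2,-322.4,.2346)
for nm,l in {"tipL+":(8,-35,-19),"tipR":(8,35,-19),"tipRfar":(-8,35,-19),"platetop":(20.5,16,15),"tcp":(0,0,0)}.items():
    cs,sn=np.cos(x[2]),np.sin(x[2]); w=(x[0]+cs*l[0]-sn*l[1],x[1]+sn*l[0]+cs*l[1],96.5+l[2])
    print(nm,np.round(w),c(proj("scene",w)))
p,w=cloud("scene","c")
for (u,v) in [(285,265),(195,245),(225,262),(290,180),(180,160)]:
    U=int(110+u*180/635);V=int(90+v*170/600);print((u,v),np.round(w[V,U]*1000))
E
```

```text
tipL+ [ 479. -355.   78.] (199, 290)
tipR [ 463. -286.   78.] (278, 304)
tipRfar [ 447. -290.   78.] (288, 295)
platetop [ 479. -302.  112.] (243, 268)
tcp [ 463. -322.   96.] (240, 271)
(285, 265) [ 303. -438.    0.]
(195, 245) [ 474. -357.  116.]
(225, 262) [ 482. -320.  114.]
(290, 180) [ 156. -561.    2.]
(180, 160) [ 469. -363.  183.]
```

```bash
python3 - <<'E'
from fit import *
im=cv2.imread('pics/scene_c.png');cv2.imwrite('pics/crop_c2.png',cv2.resize(im[90:190,130:240],(770,700)[0:2] and (660,600),interpolation=cv2.INTER_NEAREST))
p,w=cloud("scene","c")
for v in range(140,176,2): print(v,[tuple(np.round(w[v,u]*1000).astype(int)) if np.isfinite(w[v,u,0]) else None for u in (160,163,165,167,185,188,190,192)])
E
```

```text
140 [(np.int64(478), np.int64(-359), np.int64(173)), (np.int64(467), np.int64(-361), np.int64(168)), (np.int64(263), np.int64(-583), np.int64(40)), (np.int64(253), np.int64(-584), np.int64(36)), (np.int64(463), np.int64(-283), np.int64(185)), (np.int64(455), np.int64(-280), np.int64(183)), (np.int64(446), np.int64(-281), np.int64(179)), (np.int64(158), np.int64(-558), np.int64(7))]
142 [(np.int64(480), np.int64(-358), np.int64(168)), (np.int64(467), np.int64(-362), np.int64(162)), (np.int64(262), np.int64(-585), np.int64(32)), (np.int64(252), np.int64(-587), np.int64(28)), (np.int64(465), np.int64(-282), np.int64(180)), (np.int64(459), np.int64(-277), np.int64(179)), (np.int64(447), np.int64(-282), np.int64(173)), (np.int64(161), np.int64(-556), np.int64(1))]
144 [(np.int64(482), np.int64(-358), np.int64(163)), (np.int64(470), np.int64(-360), np.int64(158)), (np.int64(261), np.int64(-588), np.int64(23)), (np.int64(253), np.int64(-587), np.int64(21)), (np.int64(466), np.int64(-281), np.int64(175)), (np.int64(460), np.int64(-277), np.int64(174)), (np.int64(451), np.int64(-279), np.int6
[... 5085 characters left out ...]
 (np.int64(387), np.int64(-476), np.int64(2)), (np.int64(385), np.int64(-469), np.int64(3)), (np.int64(487), np.int64(-343), np.int64(85)), (np.int64(349), np.int64(-417), np.int64(2)), (np.int64(343), np.int64(-411), np.int64(0)), (np.int64(343), np.int64(-402), np.int64(3)), (np.int64(338), np.int64(-398), np.int64(2))]
174 [(np.int64(490), np.int64(-370), np.int64(73)), (np.int64(483), np.int64(-366), np.int64(70)), (np.int64(391), np.int64(-464), np.int64(0)), (np.int64(488), np.int64(-343), np.int64(79)), (np.int64(358), np.int64(-410), np.int64(0)), (np.int64(353), np.int64(-401), np.int64(1)), (np.int64(348), np.int64(-398), np.int64(-1)), (np.int64(345), np.int64(-392), np.int64(0))]
```

View pics/crop_c2.png

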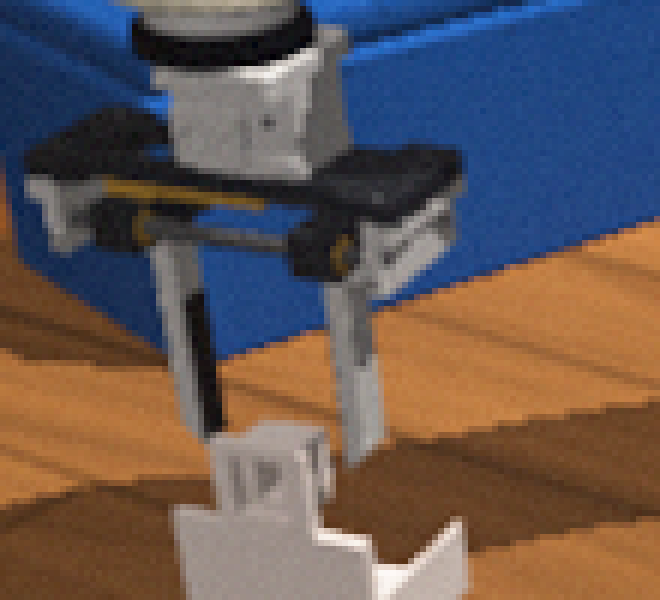

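```bash
python3 st.py; python3 - <<'E'
from fit import *
take('d')
im=cv2.imread('pics/scene_d.png');cv2.imwrite('pics/crop_d.png',cv2.resize(im[90:190,130:240],(660,600),interpolation=cv2.INTER_NEAREST))
E
python3 st.py
```

```text
t 5.0 pos [ 463.5 -322.6   97.1] yaw 0.2347 tilt [ 0.0004 -0.0002] F [0.63 0.2  1.47] M [0.01 0.15 0.03] g 0.751 q [-0.06  0.56  0.81  1.88 -0.5   0.92 -0.35]
t 5.1 pos [ 463.6 -322.6   97.3] yaw 0.2348 tilt [ 0.0008 -0.0003] F [-1.2  -1.01 -0.33] M [-0.05  0.16 -0.01] g 0.75 q [-0.06  0.56  0.81  1.88 -0.5   0.92 -0.35]
```

View pics/crop_d.png

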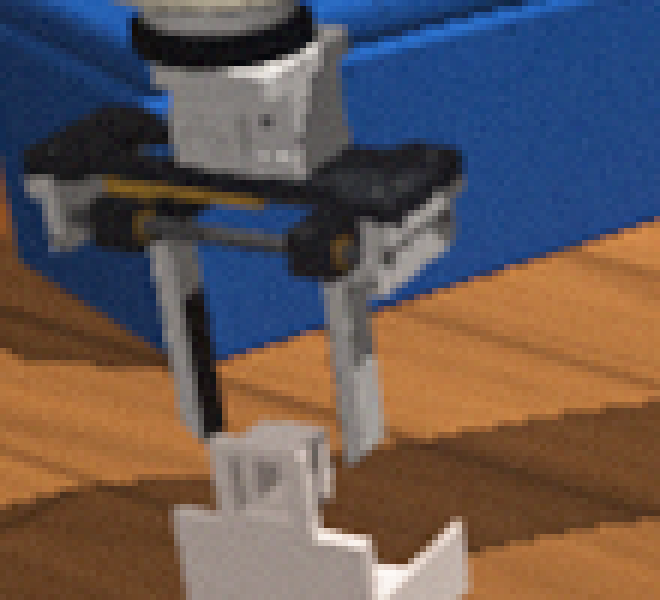

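The picture doesn't match the reported pose. The fingertips at crop (210,435) and (360,465) are level with the tray's top, about 112 mm by depth, where the pose implies 78 mm. Going lower is safe under either reading, so I'll move down and look again.

Request:
send_rows(
  moves=[
    {"x": 0,"y": 0,"z": -0.4,"ax": 0,"ay": 0,"az": 0,"fingers": 75},
    {"x": 0,"y": 0,"z": -0.4,"ax": 0,"ay": 0,"az": 0,"fingers": 75},
    {"x": 0,"y": -0.04,"z": -0.4,"ax": 0,"ay": 0,"az": 0,"fingers": 75},
  ],
)

```text
time: 5.4
position: [0.4633, -0.323, 0.0656]
eef_rot: [[0.972, 0.233, -0.0], [0.233, -0.972, 0.0], [-0.0, -0.0, -1.0]]
ft_force: [0.3, -1.0, -0.9]
gripper_width: 0.75
```

```bash
python3 st.py; python3 - <<'E'
from fit import *
take('e')
im=cv2.imread('pics/scene_e.png');cv2.imwrite('pics/crop_e.png',cv2.resize(im[90:190,130:240],(660,600),interpolation=cv2.INTER_NEAREST))
E
python3 st.py
```

```text
t 5.4 pos [ 463.3 -323.    65.6] yaw 0.2351 tilt [-0.0003  0.0004] F [ 0.3  -0.95 -0.92] M [-0.    0.15 -0.  ] g 0.75 q [-0.03  0.6   0.77  1.89 -0.54  0.87 -0.32]
t 5.5 pos [ 462.5 -323.    65. ] yaw 0.2346 tilt [-0.0021  0.0009] F [ 0.51  0.39 -0.54] M [-0.05  0.14 -0.02] g 0.753 q [-0.03  0.6   0.77  1.89 -0.54  0.87 -0.32]
```

View pics/crop_e.png

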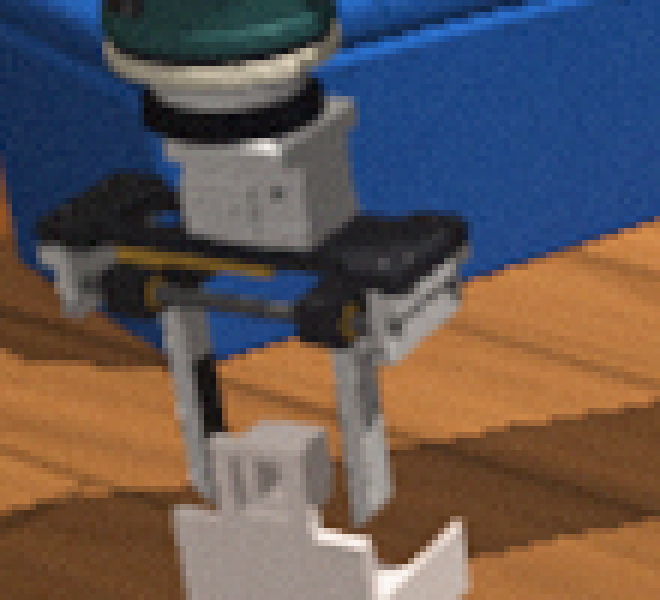

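```bash
python3 - <<'E'
from fit import *
x=(462.9,-323,.235)
for z0 in (125,100):
  for n in ("scene",):
    P=pts(n,"e",lambda W,C:(W[:,2]>z0-12)&(W[:,2]<z0+12)&(np.hypot(W[:,0]-463,W[:,1]+323)<70))
    L=local(P,x,0)
    for s in (1,-1):
        q=L[(L[:,1]*s>28)]; print(z0,n,s,len(q),np.round(np.percentile(q[:,:2],[3,20,50,80,97],axis=0).T,1))
P=pts("scene","e",lambda W,C:(W[:,2]>50)&(W[:,2]<118)&(np.hypot(W[:,0]-463,W[:,1]+323)<70)); L=local(P,x,0)
q=L[L[:,1]>28]; print("right finger lowest z",np.sort(q[:,2])[:12])
P=pts("scene","e",lambda W,C:(np.hypot(W[:,0]-463,W[:,1]+323)<70)&(W[:,2]>90)&(W[:,2]<118)&(C.min(1)>60)); L=local(P,x,0);q=L[abs(L[:,1])<24];print("hub/plate",np.round(np.percentile(q[:,:2],[2,20,50,80,98],axis=0).T,1),np.percentile(q[:,2],95))
E
```

```text
125 scene 1 60 [[-7.8 -0.6  7.7 10.2 11.2]
 [33.6 37.8 43.3 44.6 45.7]]
125 scene -1 64 [[ -8.   -1.1   8.    9.9  11.8]
 [-49.6 -45.1 -39.6 -38.  -36.9]]
100 scene 1 60 [[-8.7 -1.   7.7  9.9 10.8]
 [33.8 38.  43.1 44.5 45.4]]
100 scene -1 41 [[ -4.8   7.    9.5  11.1  20.4]
 [-49.8 -46.8 -42.  -38.5 -29. ]]
right finger lowest z [50.54966926 50.7730347  51.76927874 52.20408962 52.54819674 52.76681164
 52.89270608 53.34321854 53.77328664 54.24318016 54.38602404 54.6135093 ]
hub/plate [[-15.6  -2.3  13.9  20.3  23.6]
 [-22.8 -16.   -0.5  11.6  18.4]] 114.45719788988046
```

Now the fingers straddle the hub: left tip at crop (205,500), right at (365,515). The reported z therefore reads about 34 mm too low, while x and y agree. I'll grip and lift a little.

Request:
send_rows(
  moves=[
    {"x": 0,"y": 0,"z": 0,"ax": 0,"ay": 0,"az": 0,"fingers": 0},
    {"x": 0,"y": 0,"z": 0,"ax": 0,"ay": 0,"az": 0,"fingers": 0},
    {"x": 0,"y": 0,"z": 0,"ax": 0,"ay": 0,"az": 0,"fingers": 0},
    {"x": 0,"y": 0,"z": 0,"ax": 0,"ay": 0,"az": 0,"fingers": 0},
    {"x": 0,"y": 0,"z": 0,"ax": 0,"ay": 0,"az": 0,"fingers": 0},
    {"x": 0,"y": 0,"z": 0,"ax": 0,"ay": 0,"az": 0,"fingers": 0},
  ],
  grip_force=30,
)

```text
time: 6.1
position: [0.4635, -0.3235, 0.0668]
eef_rot: [[0.973, 0.233, 0.0], [0.233, -0.973, -0.0], [0.0, 0.0, -1.0]]
ft_force: [1.0, -0.8, 1.0]
gripper_width: 0.343
```

```bash
python3 st.py
```

```text
t 6.1 pos [ 463.5 -323.5   66.8] yaw 0.2348 tilt [ 0.0003 -0.0002] F [ 0.98 -0.84  1.04] M [-0.14  0.09 -0.01] g 0.343 q [-0.03  0.6   0.77  1.89 -0.54  0.87 -0.32]
```

Request:
send_rows(
  moves=[
    {"x": 0,"y": 0,"z": 0.3,"ax": 0,"ay": 0,"az": 0,"fingers": 0},
    {"x": 0,"y": 0,"z": 0.84,"ax": 0,"ay": 0,"az": 0,"fingers": 0},
    {"x": 0,"y": 0,"z": 0.9,"ax": 0,"ay": 0,"az": 0,"fingers": 0},
    {"x": 0,"y": 0,"z": 0.9,"ax": 0,"ay": 0,"az": 0,"fingers": 0},
    {"x": 0,"y": 0,"z": 0.9,"ax": 0,"ay": 0,"az": 0,"fingers": 0},
    {"x": 0,"y": 0,"z": 0.9,"ax": 0,"ay": 0,"az": 0,"fingers": 0},
  ],
)

```text
time: 6.7
position: [0.463, -0.3232, 0.1864]
eef_rot: [[0.973, 0.232, -0.0], [0.232, -0.973, 0.0], [-0.0, -0.0, -1.0]]
ft_force: [-0.4, 0.8, -2.8]
gripper_width: 0.338
```

```bash
python3 st.py
```

```text
t 6.7 pos [ 463.  -323.2  186.4] yaw 0.2345 tilt [-0.0003  0.0003] F [-0.39  0.85 -2.83] M [-0.02  0.1   0.02] g 0.338 q [-0.13  0.44  0.89  1.8  -0.39  1.08 -0.43]
```

Request:
send_rows(
  moves=[
    {"x": 0.03,"y": 0.5,"z": 0,"ax": 0,"ay": 0,"az": -0.08,"fingers": 0},
    {"x": 0.03,"y": 0.9,"z": 0,"ax": 0,"ay": 0,"az": -0.08,"fingers": 0},
    {"x": 0.03,"y": 0.95,"z": 0,"ax": 0,"ay": 0,"az": -0.08,"fingers": 0},
    {"x": 0.03,"y": 0.95,"z": 0,"ax": 0,"ay": 0,"az": -0.08,"fingers": 0},
    {"x": 0.03,"y": 0.95,"z": 0,"ax": 0,"ay": 0,"az": -0.08,"fingers": 0},
    {"x": 0.03,"y": 0.95,"z": 0,"ax": 0,"ay": 0,"az": -0.08,"fingers": 0},
    {"x": 0.03,"y": 0.95,"z": 0,"ax": 0,"ay": 0,"az": -0.08,"fingers": 0},
    {"x": 0.03,"y": 0.95,"z": 0,"ax": 0,"ay": 0,"az": -0.08,"fingers": 0},
    {"x": 0.03,"y": 0.95,"z": 0,"ax": 0,"ay": 0,"az": -0.08,"fingers": 0},
    {"x": 0.03,"y": 0.95,"z": 0,"ax": 0,"ay": 0,"az": -0.08,"fingers": 0},
    {"x": 0.03,"y": 0.95,"z": 0,"ax": 0,"ay": 0,"az": -0.08,"fingers": 0},
    {"x": 0.03,"y": 0.95,"z": 0,"ax": 0,"ay": 0,"az": -0.08,"fingers": 0},
    {"x": 0.03,"y": 0.95,"z": 0,"ax": 0,"ay": 0,"az": -0.08,"fingers": 0},
    {"x": 0.03,"y": 0.95,"z": 0,"ax": 0,"ay": 0,"az": -0.08,"fingers": 0},
    {"x": 0.03,"y": 0.95,"z": 0,"ax": 0,"ay": 0,"az": -0.08,"fingers": 0},
    {"x": 0.03,"y": 0.95,"z": 0,"ax": 0,"ay": 0,"az": -0.08,"fingers": 0},
    {"x": 0.02,"y": 0.95,"z": 0,"ax": 0,"ay": 0,"az": -0.08,"fingers": 0},
    {"x": 0.02,"y": 0.95,"z": 0,"ax": 0,"ay": 0,"az": -0.08,"fingers": 0},
    {"x": 0.02,"y": 0.95,"z": -0.3,"ax": 0,"ay": 0,"az": -0.08,"fingers": 0},
    {"x": 0.02,"y": 0.95,"z": -0.3,"ax": 0,"ay": 0,"az": -0.08,"fingers": 0},
  ],
)

```text
time: 8.7
position: [0.4771, 0.1401, 0.1703]
eef_rot: [[0.997, 0.074, 0.0], [0.074, -0.997, 0.001], [0.0, -0.001, -1.0]]
ft_force: [0.6, -0.7, -2.5]
gripper_width: 0.336
```

```bash
python3 st.py; python3 - <<'E'
from fit import *
take('f')
for n in("scene","top"):
  im=cv2.imread(f'pics/{n}_f.png')
  c=im[110:290,210:390] if n=="scene" else im[130:310,140:320]
  cv2.imwrite(f'pics/crop_{n}_f.png',cv2.resize(c,(600,600),interpolation=cv2.INTER_CUBIC))
E
```

```text
t 8.7 pos [477.1 140.1 170.3] yaw 0.0744 tilt [0.0001 0.0006] F [ 0.55 -0.66 -2.52] M [-0.02  0.11  0.02] g 0.336 q [-1.07  0.3   0.86  1.98 -0.27  0.98 -1.58]
```

View pics/crop_scene_f.png

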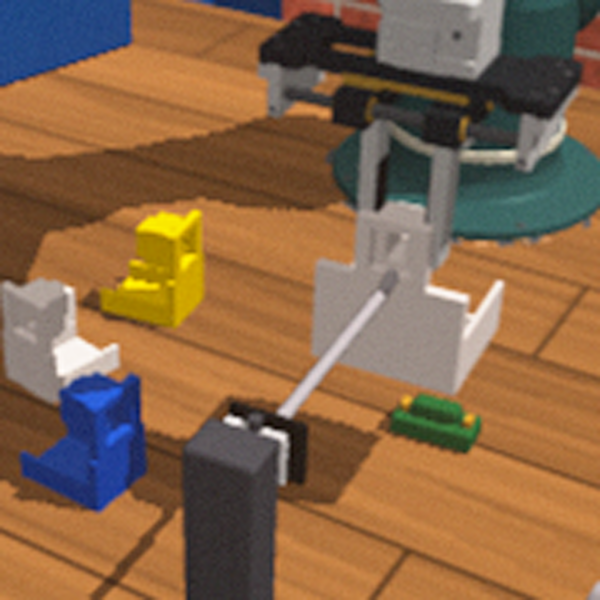

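View pics/crop_top_f.png

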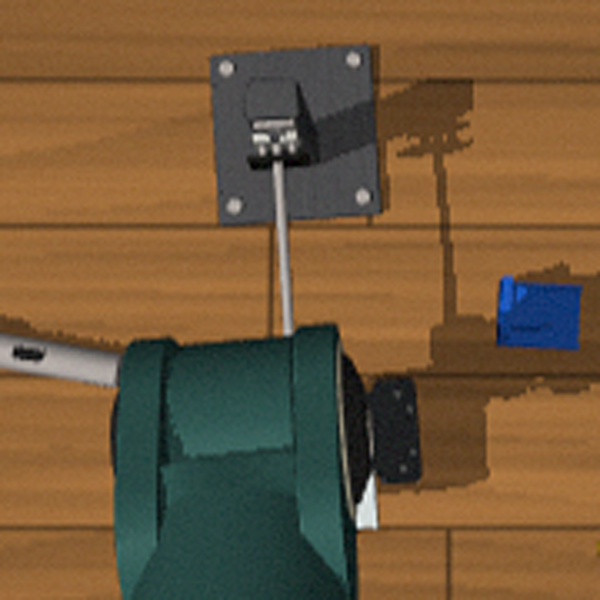

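```bash
cat > rel.py <<'E'
from fit import *
import sys
def barfit(tag,x0=540,x1=660):
    # axis fit of cylinder r=4, using both y,z; yaw fixed-ish
    P=pts("scene",tag,lambda W,C:(W[:,2]>178)&(W[:,2]<196)&(W[:,0]<x1)&(W[:,0]>x0)&(np.abs(W[:,1]-(149+.0745*(W[:,0]-511)))<9))
    f=lambda q:np.hypot(P[:,1]-(q[0]+q[2]*(P[:,0]-511)),P[:,2]-q[1])-4
    r=least_squares(f,[149,186,.0745],loss="soft_l1",f_scale=1,x_scale=[1,1,.01]);return r.x,len(P),np.median(abs(f(r.x)))
def trayfit(tag,k,x0,z0):
    fing=[((-8,16,-14),(8,28.5,90)),((-8,-28.5,-14),(8,-16,90))]
    c=x0
    P=pts("scene",tag,lambda W,C:(np.hypot(W[:,0]-c[0]+15,W[:,1]-c[1])<80)&(W[:,2]>z0-HZ[k]-15)&(W[:,2]<z0+45)&(C.max(1)-C.min(1)<50)&(C.min(1)>75)&~((W[:,2]>172)&(W[:,2]<198)&(W[:,0]>c[0]+24)))
    return fit(P,T[k]+fing,z0,x0,True),len(P)
E
python3 - <<'E'
from rel import *
print(barfit("f"),barfit("a"))
for dx in (0,5,-5): print(trayfit("f","large",(477+dx,140,.0745),196))
E
```

```text
(array([1.46831347e+02, 1.86949330e+02, 7.58400124e-02]), 174, np.float64(0.42453242783435075)) (array([1.46813617e+02, 1.87060273e+02, 7.65593809e-02]), 175, np.float64(0.38432169710185615))
((array([4.76996422e+02, 1.40343855e+02, 7.18439526e-02, 8.65773147e+00]), np.float64(1.337095183919196)), 2048)
((array([4.84409226e+02, 1.41591554e+02, 8.05096458e-02, 6.71417855e+00]), np.float64(1.4297031682093504)), 2052)
((array([4.84301930e+02, 1.42612209e+02, 9.06574640e-02, 7.03149435e+00]), np.float64(1.528743277782376)), 1917)
```

```bash
python3 - <<'E'
from rel import *
P=pts("scene","f",lambda W,C:(np.hypot(W[:,0]-490,W[:,1]-140)<70)&(W[:,2]>90)&(W[:,2]<240)&(C.min(1)>75)&(C.max(1)-C.min(1)<50))
L=local(P,(477,140,.0745),0)
q=L[(L[:,0]>14)&(L[:,0]<30)]
print("plane x by z:")
for z in range(95,225,8):
    s=q[(q[:,2]>z)&(q[:,2]<z+8)]
    if len(s)>3: print(z,len(s),np.round(np.median(s[:,0]),1),np.round(np.percentile(s[:,1],[0,3,97,100]),1))
a=local(pts("scene","a",lambda W,C:(np.hypot(W[:,0]-463,W[:,1]+324)<75)&(W[:,2]>12)&(W[:,2]<140)&(C.min(1)>75)&(C.max(1)-C.min(1)<50)),(463,-324,.23),0)
q=a[(a[:,0]>14)&(a[:,0]<30)];print("on bench")
for z in range(11,125,8):
    s=q[(q[:,2]>z)&(q[:,2]<z+8)]
    if len(s)>3: print(z,len(s),np.round(np.median(s[:,0]),1),np.round(np.percentile(s[:,1],[0,3,97,100]),1))
E
```

```text
plane x by z:
103 91 20.0 [-49.9 -47.7  45.9  47.7]
111 119 20.3 [-50.4 -48.1  46.2  47.9]
119 125 20.0 [-51.1 -47.7  46.1  47.6]
127 129 19.8 [-50.8 -48.4  45.8  47.8]
135 126 20.1 [-50.9 -48.8  47.   48.1]
143 129 20.2 [-51.6 -49.1  46.4  48. ]
151 133 20.1 [-52.1 -50.1  45.7  47.7]
159 129 20.2 [-50.  -47.4  46.6  47.5]
167 146 20.2 [-51.3 -47.8  46.2  47.6]
175 100 19.7 [-49.7 -43.1  43.4  48.2]
183 34 19.8 [-25.8 -23.6  21.3  21.9]
191 38 20.0 [-24.1 -23.9  21.4  21.7]
199 39 19.8 [-25.2 -24.5  21.9  22.2]
207 56 20.1 [-25.  -24.6  21.3  21.5]
215 57 18.4 [-25.5 -23.2  19.3  21.2]
on bench
11 67 20.5 [-57.  -51.4  45.3  45.9]
19 79 20.5 [-54.2 -51.2  45.2  46.2]
27 75 20.2 [-53.5 -49.4  44.3  46.2]
35 77 20.7 [-51.8 -49.2  45.   45.6]
43 75 20.5 [-51.7 -49.   44.   46.1]
51 76 20.7 [-51.6 -48.1  44.   47.1]
59 82 20.8 [-52.8 -49.   44.5  46.1]
67 85 20.6 [-50.9 -48.8  44.9  46. ]
75 39 19.8 [-27.9 -24.   19.9  21. ]
83 27 19.0 [-28.3 -26.2  20.   20.9]
91 24 20.2 [-25.9 -25.1  19.9  20.4]
99 21 19.4 [-26.5 -26.3  18.8  19.2]
107 48 20.3 [-25.4 -24.5  19.6  20.1]
115 6 20.2 [-18.1 -16.2  18.8  19.5]
```

```bash
python3 - <<'E'
from rel import *
for tag,c in (("f",(477,140,.0745)),("a",(463,-324,.23))):
    P=pts("scene",tag,lambda W,C:(np.hypot(W[:,0]-c[0],W[:,1]-c[1])<75)&(W[:,2]>12)&(C.min(1)>75)&(C.max(1)-C.min(1)<50))
    L=local(P,c,0);q=L[(L[:,0]>14)&(L[:,0]<24)&(abs(L[:,1]+1.5)<14)];w=L[(L[:,0]>14)&(L[:,0]<24)&(abs(L[:,1]+1.5)>30)]
    print(tag,np.sort(q[:,2])[-10:].round(1),np.sort(w[:,2])[-6:].round(1),np.sort(w[:,2])[:6].round(1))
E
```

```text
f [349.  349.1 349.6 349.8 349.8 349.9 350.1 350.3 350.4 350.5] [471.4 472.6 473.  475.2 476.4 478. ] [104.3 105.5 106.  106.  106.2 106.3]
a [114.4 114.5 114.6 114.7 114.8 114.8 114.9 115.8 116.  116.8] [73.5 73.6 73.7 73.7 73.7 74.2] [12.2 12.6 12.6 12.8 13.  13.1]
```

Request:
send_rows(
  moves=[
    {"x": 0,"y": 0.25,"z": -0.28,"ax": 0,"ay": 0,"az": 0,"fingers": 0},
    {"x": 0,"y": 0,"z": 0,"ax": 0,"ay": 0,"az": 0,"fingers": 0},
    {"x": 0.2,"y": 0.015,"z": 0,"ax": 0,"ay": 0,"az": 0,"fingers": 0},
    {"x": 0.2,"y": 0.015,"z": 0,"ax": 0,"ay": 0,"az": 0,"fingers": 0},
    {"x": 0.2,"y": 0.015,"z": 0,"ax": 0,"ay": 0,"az": 0,"fingers": 0},
    {"x": 0.2,"y": 0.015,"z": 0,"ax": 0,"ay": 0,"az": 0,"fingers": 0},
    {"x": 0.2,"y": 0.015,"z": 0,"ax": 0,"ay": 0,"az": 0,"fingers": 0},
  ],
)

```text
time: 9.5
position: [0.5029, 0.1471, 0.1632]
eef_rot: [[0.997, 0.074, 0.0], [0.074, -0.997, -0.0], [0.0, 0.0, -1.0]]
ft_force: [-0.4, 0.2, -2.5]
gripper_width: 0.337
```

```bash
python3 st.py; python3 - <<'E'
from fit import *
take('g')
im=cv2.imread(f'pics/scene_g.png');cv2.imwrite(f'pics/crop_g.png',cv2.resize(im[160:240,260:360],(750,600),interpolation=cv2.INTER_CUBIC))
E
```

```text
t 9.5 pos [502.9 147.1 163.2] yaw 0.0744 tilt [ 0. -0.] F [-0.36  0.15 -2.49] M [ 0.    0.12 -0.01] g 0.337 q [-1.02  0.37  0.83  1.92 -0.32  0.99 -1.54]
```

View pics/crop_g.png

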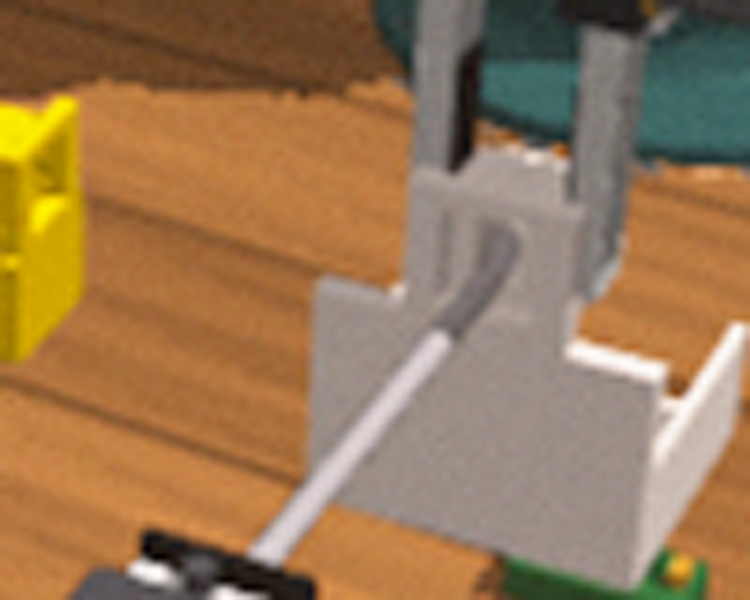

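Request:
send_rows(
  moves=[
    {"x": 0.2,"y": 0.04,"z": 0,"ax": 0,"ay": 0,"az": 0,"fingers": 0},
    {"x": 0.2,"y": 0.025,"z": 0,"ax": 0,"ay": 0,"az": 0,"fingers": 0},
    {"x": 0.2,"y": 0.015,"z": 0,"ax": 0,"ay": 0,"az": 0,"fingers": 0},
  ],
)

```text
time: 9.9
position: [0.5177, 0.1495, 0.1632]
eef_rot: [[0.997, 0.075, 0.0], [0.075, -0.997, 0.0], [0.0, -0.0, -1.0]]
ft_force: [-0.4, -0.3, -2.4]
gripper_width: 0.34
```

Request:
send_rows(
  moves=[
    {"x": 0.2,"y": 0.015,"z": 0,"ax": 0,"ay": 0,"az": 0,"fingers": 0},
    {"x": 0.2,"y": 0.015,"z": 0,"ax": 0,"ay": 0,"az": 0,"fingers": 0},
    {"x": 0.2,"y": 0.015,"z": 0,"ax": 0,"ay": 0,"az": 0,"fingers": 0},
  ],
)

```text
time: 10.2
position: [0.5328, 0.1504, 0.1631]
eef_rot: [[0.997, 0.075, -0.0], [0.075, -0.997, 0.0], [-0.0, -0.0, -1.0]]
ft_force: [0.5, -0.2, -3.2]
gripper_width: 0.336
```

Request:
send_rows(
  moves=[
    {"x": 0.2,"y": 0.015,"z": 0,"ax": 0,"ay": 0,"az": 0,"fingers": 0},
    {"x": 0.2,"y": 0.015,"z": 0,"ax": 0,"ay": 0,"az": 0,"fingers": 0},
    {"x": 0.2,"y": 0.015,"z": 0,"ax": 0,"ay": 0,"az": 0,"fingers": 0},
  ],
)

```text
time: 10.5
position: [0.5477, 0.1515, 0.1631]
eef_rot: [[0.997, 0.075, -0.0], [0.075, -0.997, 0.0], [-0.0, -0.0, -1.0]]
ft_force: [-0.2, 1.0, -2.5]
gripper_width: 0.34
```

```bash
python3 st.py
```

```text
t 10.5 pos [547.7 151.5 163.1] yaw 0.0748 tilt [-0.0001  0.    ] F [-0.17  1.05 -2.51] M [ 0.    0.1  -0.02] g 0.34 q [-0.94  0.45  0.8   1.81 -0.38  1.03 -1.49]
```

Request:
send_rows(
  moves=[
    {"x": 0.2,"y": 0.015,"z": -0.1,"ax": 0,"ay": 0,"az": 0,"fingers": 0},
    {"x": 0.2,"y": 0.015,"z": -0.1,"ax": 0,"ay": 0,"az": 0,"fingers": 0},
    {"x": 0.2,"y": 0.015,"z": -0.1,"ax": 0,"ay": 0,"az": 0,"fingers": 0},
    {"x": 0.36,"y": 0.027,"z": 0,"ax": 0,"ay": 0,"az": 0,"fingers": 0},
    {"x": 0.36,"y": 0.027,"z": 0,"ax": 0,"ay": 0,"az": 0,"fingers": 0},
    {"x": 0.36,"y": 0.027,"z": 0,"ax": 0,"ay": 0,"az": 0,"fingers": 0},
  ],
)

```text
time: 11.1
position: [0.5902, 0.1547, 0.1557]
eef_rot: [[0.997, 0.075, 0.0], [0.075, -0.997, 0.0], [0.0, -0.0, -1.0]]
ft_force: [-0.4, 0.4, -2.0]
gripper_width: 0.34
```

```bash
python3 st.py
```

```text
t 11.1 pos [590.2 154.7 155.7] yaw 0.0748 tilt [0.0001 0.    ] F [-0.42  0.41 -2.04] M [0.   0.11 0.02] g 0.34 q [-0.87  0.54  0.77  1.71 -0.42  1.06 -1.45]
```

Request:
send_rows(
  moves=[
    {"x": 0.32,"y": 0.024,"z": -0.02,"ax": 0,"ay": 0,"az": 0,"fingers": 0},
    {"x": 0.32,"y": 0.024,"z": -0.02,"ax": 0,"ay": 0,"az": 0,"fingers": 0},
    {"x": 0.32,"y": 0.024,"z": 0,"ax": 0,"ay": 0,"az": 0,"fingers": 0},
  ],
)

```text
time: 11.4
position: [0.614, 0.1565, 0.1548]
eef_rot: [[0.997, 0.075, -0.0], [0.075, -0.997, 0.0], [-0.0, -0.0, -1.0]]
ft_force: [-1.5, -0.0, 0.9]
gripper_width: 0.34
```

Request:
send_rows(
  moves=[
    {"x": 0.16,"y": 0.012,"z": 0,"ax": 0,"ay": 0,"az": 0,"fingers": 0},
    {"x": 0.16,"y": 0.012,"z": 0,"ax": 0,"ay": 0,"az": 0,"fingers": 0},
  ],
)

```text
time: 11.6
position: [0.6216, 0.157, 0.1547]
eef_rot: [[0.997, 0.075, -0.0], [0.075, -0.997, 0.0], [-0.0, -0.0, -1.0]]
ft_force: [-2.7, 0.6, 3.7]
gripper_width: 0.337
```

```bash
python3 st.py; python3 - <<'E'
from fit import *
take('h')
im=cv2.imread(f'pics/scene_h.png');cv2.imwrite(f'pics/crop_h.png',cv2.resize(im[180:270,240:350],(733,600),interpolation=cv2.INTER_CUBIC))
E
```

```text
t 11.6 pos [621.6 157.  154.7] yaw 0.0747 tilt [-0.0001  0.0001] F [-2.71  0.59  3.72] M [-0.11  0.85 -0.04] g 0.337 q [-0.82  0.59  0.75  1.63 -0.45  1.1  -1.44]
```

View pics/crop_h.png

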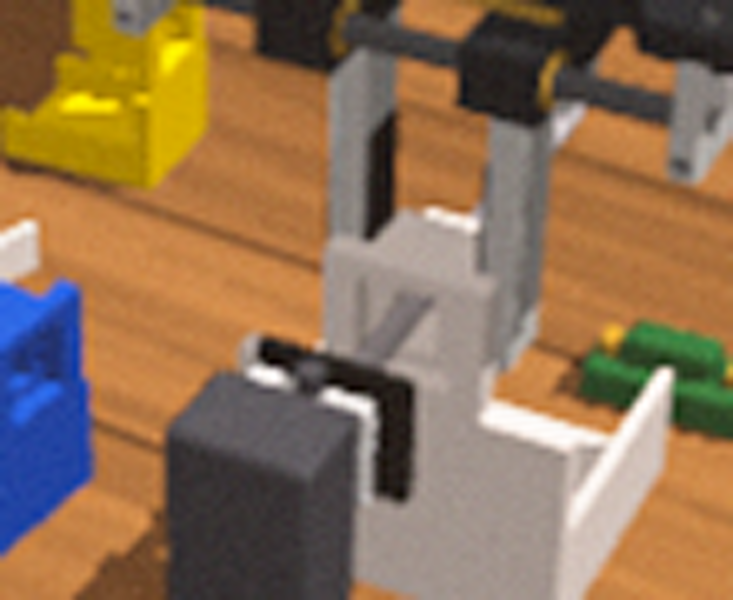

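Request:
send_rows(
  moves=[
    {"x": 0.16,"y": 0.012,"z": 0.03,"ax": 0,"ay": 0,"az": 0,"fingers": 0},
    {"x": 0.16,"y": 0.012,"z": 0,"ax": 0,"ay": 0,"az": 0,"fingers": 0},
    {"x": 0.1,"y": 0.007,"z": 0,"ax": 0,"ay": 0,"az": 0,"fingers": 0},
    {"x": 0.1,"y": 0.007,"z": 0,"ax": 0,"ay": 0,"az": 0,"fingers": 0},
  ],
)

```text
time: 12.1
position: [0.6344, 0.158, 0.1552]
eef_rot: [[0.997, 0.075, -0.0], [0.075, -0.997, -0.0], [-0.0, 0.0, -1.0]]
ft_force: [-0.1, -0.6, -3.5]
gripper_width: 0.339
```

Request:
send_rows(
  moves=[
    {"x": 0.08,"y": 0.006,"z": 0,"ax": 0,"ay": 0,"az": 0,"fingers": 0},
    {"x": 0.08,"y": 0.006,"z": 0,"ax": 0,"ay": 0,"az": 0,"fingers": 0},
  ],
)

```text
time: 12.3
position: [0.6384, 0.1583, 0.1553]
eef_rot: [[0.997, 0.075, -0.0], [0.075, -0.997, 0.0], [-0.0, -0.0, -1.0]]
ft_force: [-0.4, -0.0, -2.3]
gripper_width: 0.34
```

Request:
send_rows(
  moves=[
    {"x": 0.08,"y": 0.006,"z": 0,"ax": 0,"ay": 0,"az": 0,"fingers": 0},
    {"x": 0.08,"y": 0.006,"z": 0,"ax": 0,"ay": 0,"az": 0,"fingers": 0},
  ],
)

```text
time: 12.5
position: [0.6425, 0.1586, 0.1554]
eef_rot: [[0.997, 0.075, -0.0], [0.075, -0.997, 0.0], [-0.0, -0.0, -1.0]]
ft_force: [-0.3, 0.3, -2.3]
gripper_width: 0.341
```

Request:
send_rows(
  moves=[
    {"x": 0.08,"y": 0.006,"z": 0,"ax": 0,"ay": 0,"az": 0,"fingers": 0},
    {"x": 0.08,"y": 0.006,"z": 0,"ax": 0,"ay": 0,"az": 0,"fingers": 0},
  ],
)

```text
time: 12.7
position: [0.6465, 0.159, 0.1554]
eef_rot: [[0.997, 0.075, -0.0], [0.075, -0.997, 0.0], [-0.0, -0.0, -1.0]]
ft_force: [0.2, 1.3, -1.7]
gripper_width: 0.341
```

Request:
send_rows(
  moves=[
    {"x": 0.08,"y": 0.006,"z": 0,"ax": 0,"ay": 0,"az": 0,"fingers": 0},
  ],
)

```text
time: 12.8
position: [0.6485, 0.1591, 0.1554]
eef_rot: [[0.997, 0.075, -0.0], [0.075, -0.997, 0.0], [-0.0, -0.0, -1.0]]
ft_force: [0.7, -0.2, -2.2]
gripper_width: 0.337
```

Request:
send_rows(
  moves=[
    {"x": 0.08,"y": 0.006,"z": 0,"ax": 0,"ay": 0,"az": 0,"fingers": 0},
  ],
)

```text
time: 12.9
position: [0.6505, 0.1592, 0.1554]
eef_rot: [[0.997, 0.075, -0.0], [0.075, -0.997, 0.0], [-0.0, -0.0, -1.0]]
ft_force: [-0.4, 0.8, -2.5]
gripper_width: 0.343
```

Request:
send_rows(
  moves=[
    {"x": 0.06,"y": 0.004,"z": 0,"ax": 0,"ay": 0,"az": 0,"fingers": 0},
  ],
)

```text
time: 13.0
position: [0.652, 0.1593, 0.1554]
eef_rot: [[0.997, 0.075, -0.0], [0.075, -0.997, 0.0], [-0.0, -0.0, -1.0]]
ft_force: [0.1, 0.1, -3.6]
gripper_width: 0.341
```

Request:
send_rows(
  moves=[
    {"x": 0.06,"y": 0.004,"z": 0,"ax": 0,"ay": 0,"az": 0,"fingers": 0},
  ],
)

```text
time: 13.1
position: [0.6534, 0.1594, 0.1554]
eef_rot: [[0.997, 0.075, -0.0], [0.075, -0.997, 0.0], [-0.0, -0.0, -1.0]]
ft_force: [0.5, -0.1, -2.1]
gripper_width: 0.332
```

Request:
send_rows(
  moves=[
    {"x": 0.06,"y": 0.004,"z": 0,"ax": 0,"ay": 0,"az": 0,"fingers": 0},
  ],
)

```text
time: 13.2
position: [0.6549, 0.1595, 0.1554]
eef_rot: [[0.997, 0.075, -0.0], [0.075, -0.997, 0.0], [-0.0, -0.0, -1.0]]
ft_force: [-0.8, 0.2, -2.3]
gripper_width: 0.336
```

Request:
send_rows(
  moves=[
    {"x": 0.06,"y": 0.004,"z": 0,"ax": 0,"ay": 0,"az": 0,"fingers": 0},
  ],
)

```text
time: 13.3
position: [0.6564, 0.1596, 0.1554]
eef_rot: [[0.997, 0.075, -0.0], [0.075, -0.997, 0.0], [-0.0, -0.0, -1.0]]
ft_force: [0.3, 0.7, -2.0]
gripper_width: 0.334
```

Request:
send_rows(
  moves=[
    {"x": 0.04,"y": 0.003,"z": 0,"ax": 0,"ay": 0,"az": 0,"fingers": 0},
  ],
)

```text
time: 13.4
position: [0.6574, 0.1597, 0.1553]
eef_rot: [[0.997, 0.075, -0.0], [0.075, -0.997, 0.0], [-0.0, -0.0, -1.0]]
ft_force: [-0.9, -0.2, -1.9]
gripper_width: 0.334
```

Request:
send_rows(
  moves=[
    {"x": 0.04,"y": 0.003,"z": 0,"ax": 0,"ay": 0,"az": 0,"fingers": 0},
  ],
)

```text
time: 13.5
position: [0.6584, 0.1598, 0.1553]
eef_rot: [[0.997, 0.075, -0.0], [0.075, -0.997, 0.0], [-0.0, -0.0, -1.0]]
ft_force: [-0.6, -0.3, -2.0]
gripper_width: 0.338
```

Request:
send_rows(
  moves=[
    {"x": 0.04,"y": 0.003,"z": 0,"ax": 0,"ay": 0,"az": 0,"fingers": 0},
  ],
)

```text
time: 13.6
position: [0.6594, 0.1598, 0.1554]
eef_rot: [[0.997, 0.075, -0.0], [0.075, -0.997, 0.0], [-0.0, -0.0, -1.0]]
ft_force: [0.2, -0.1, -2.5]
gripper_width: 0.339
```

Request:
send_rows(
  moves=[
    {"x": 0.04,"y": 0.003,"z": 0,"ax": 0,"ay": 0,"az": 0,"fingers": 0},
  ],
)

```text
time: 13.7
position: [0.6604, 0.16, 0.1554]
eef_rot: [[0.997, 0.075, -0.0], [0.075, -0.997, 0.0], [-0.0, -0.0, -1.0]]
ft_force: [0.0, -0.3, -3.3]
gripper_width: 0.34
```

Request:
send_rows(
  moves=[
    {"x": 0.04,"y": 0.003,"z": 0,"ax": 0,"ay": 0,"az": 0,"fingers": 0},
  ],
)

```text
time: 13.8
position: [0.6614, 0.16, 0.1554]
eef_rot: [[0.997, 0.075, -0.0], [0.075, -0.997, 0.0], [-0.0, -0.0, -1.0]]
ft_force: [1.0, -0.2, -2.3]
gripper_width: 0.34
```

Request:
send_rows(
  moves=[
    {"x": 0.04,"y": 0.003,"z": 0,"ax": 0,"ay": 0,"az": 0,"fingers": 0},
  ],
)

```text
time: 13.9
position: [0.6622, 0.1601, 0.1553]
eef_rot: [[0.997, 0.075, -0.0], [0.075, -0.997, 0.0], [-0.0, -0.0, -1.0]]
ft_force: [-3.6, 0.5, -0.9]
gripper_width: 0.339
```

```bash
python3 st.py; python3 - <<'E'
from rel import *
take('i')
im=cv2.imread(f'pics/scene_i.png');cv2.imwrite(f'pics/crop_i.png',cv2.resize(im[190:280,230:340],(733,600),interpolation=cv2.INTER_CUBIC))
E
```

```text
t 13.9 pos [662.2 160.1 155.3] yaw 0.0748 tilt [-0.0005  0.0001] F [-3.65  0.55 -0.89] M [-0.12  0.76  0.01] g 0.339 q [-0.76  0.66  0.74  1.52 -0.47  1.14 -1.43]
```

View pics/crop_i.png

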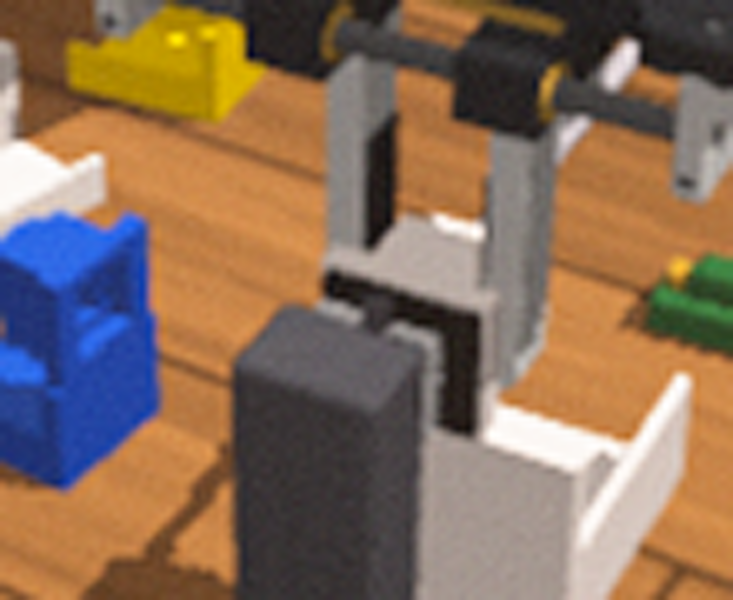

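Request:
send_rows(
  moves=[
    {"x": 0.04,"y": 0.003,"z": 0,"ax": 0,"ay": 0,"az": 0,"fingers": 0},
    {"x": 0,"y": 0,"z": 0,"ax": 0,"ay": 0,"az": 0,"fingers": 0},
  ],
)

```text
time: 14.2
position: [0.663, 0.1601, 0.1553]
eef_rot: [[0.997, 0.075, -0.001], [0.075, -0.997, 0.0], [-0.001, -0.0, -1.0]]
ft_force: [-6.3, -0.5, -0.4]
gripper_width: 0.337
```

```bash
python3 st.py
```

```text
t 14.2 pos [663.  160.1 155.3] yaw 0.0748 tilt [-0.0009  0.    ] F [-6.28 -0.46 -0.41] M [-0.1   1.25 -0.02] g 0.337 q [-0.76  0.67  0.74  1.52 -0.47  1.15 -1.43]
```

Request:
send_rows(
  moves=[
    {"x": 0.04,"y": 0.003,"z": -0.01,"ax": 0,"ay": 0,"az": 0,"fingers": 0},
    {"x": 0,"y": 0,"z": 0,"ax": 0,"ay": 0,"az": 0,"fingers": 0},
    {"x": 0,"y": 0,"z": 0,"ax": 0,"ay": 0,"az": 0,"fingers": 0},
  ],
)

```text
time: 14.5
position: [0.6637, 0.1602, 0.155]
eef_rot: [[0.997, 0.075, -0.002], [0.075, -0.997, 0.0], [-0.002, -0.0, -1.0]]
ft_force: [-8.1, -0.4, 1.2]
gripper_width: 0.337
```

```bash
python3 st.py
```

```text
t 14.5 pos [663.7 160.2 155. ] yaw 0.0747 tilt [-0.0016  0.0001] F [-8.14 -0.4   1.23] M [-0.15  1.82  0.  ] g 0.337 q [-0.76  0.67  0.74  1.51 -0.47  1.15 -1.43]
```

Request:
send_rows(
  moves=[
    {"x": 0.024,"y": 0.002,"z": 0,"ax": 0,"ay": 0,"az": 0,"fingers": 0},
    {"x": 0,"y": 0,"z": 0,"ax": 0,"ay": 0,"az": 0,"fingers": 0},
    {"x": 0,"y": 0,"z": 0,"ax": 0,"ay": 0,"az": 0,"fingers": 0},
    {"x": 0,"y": 0,"z": 0,"ax": 0,"ay": 0,"az": 0,"fingers": 0},
  ],
)

```text
time: 14.9
position: [0.6641, 0.1602, 0.155]
eef_rot: [[0.997, 0.075, -0.002], [0.075, -0.997, 0.0], [-0.002, -0.0, -1.0]]
ft_force: [-10.1, -0.2, 1.9]
gripper_width: 0.34
```

Request:
send_rows(
  moves=[
    {"x": -0.04,"y": -0.003,"z": 0,"ax": 0,"ay": 0,"az": 0,"fingers": 0},
    {"x": -0.04,"y": -0.003,"z": 0,"ax": 0,"ay": 0,"az": 0,"fingers": 0},
    {"x": 0,"y": 0,"z": 0,"ax": 0,"ay": 0,"az": 0,"fingers": 0},
  ],
)

```text
time: 15.2
position: [0.6627, 0.1601, 0.1551]
eef_rot: [[0.997, 0.075, -0.001], [0.075, -0.997, 0.0], [-0.001, -0.0, -1.0]]
ft_force: [-5.2, 0.0, -1.0]
gripper_width: 0.335
```

```bash
python3 st.py
```

```text
t 15.2 pos [662.7 160.1 155.1] yaw 0.0747 tilt [-0.0005  0.0001] F [-5.23  0.02 -1.  ] M [-0.16  0.99 -0.07] g 0.335 q [-0.76  0.66  0.74  1.52 -0.47  1.14 -1.43]
```

Request:
send_rows(
  moves=[
    {"x": -0.036,"y": -0.003,"z": -0.006,"ax": 0,"ay": 0,"az": 0,"fingers": 0},
    {"x": 0,"y": 0,"z": 0,"ax": 0,"ay": 0,"az": 0,"fingers": 0},
  ],
)

```text
time: 15.4
position: [0.6621, 0.1601, 0.155]
eef_rot: [[0.997, 0.075, 0.0], [0.075, -0.997, 0.0], [0.0, -0.0, -1.0]]
ft_force: [-2.0, 0.3, -2.3]
gripper_width: 0.336
```

```bash
python3 st.py
```

```text
t 15.4 pos [662.1 160.1 155. ] yaw 0.0748 tilt [0.0002 0.    ] F [-2.01  0.31 -2.33] M [-0.09  0.55 -0.01] g 0.336 q [-0.76  0.66  0.74  1.52 -0.47  1.14 -1.43]
```

Request:
send_rows(
  moves=[
    {"x": 0,"y": 0,"z": -0.006,"ax": 0,"ay": 0,"az": 0,"fingers": 38},
    {"x": 0,"y": 0,"z": 0,"ax": 0,"ay": 0,"az": 0,"fingers": 45},
    {"x": 0,"y": 0,"z": 0,"ax": 0,"ay": 0,"az": 0,"fingers": 55},
    {"x": 0,"y": 0,"z": 0,"ax": 0,"ay": 0,"az": 0,"fingers": 65},
    {"x": 0,"y": 0,"z": 0,"ax": 0,"ay": 0,"az": 0,"fingers": 65},
  ],
)

```text
time: 15.9
position: [0.6621, 0.16, 0.1549]
eef_rot: [[0.997, 0.075, 0.0], [0.075, -0.997, 0.0], [0.0, -0.0, -1.0]]
ft_force: [0.1, 1.1, -0.1]
gripper_width: 0.644
```

Request:
send_rows(
  moves=[
    {"x": 0,"y": 0,"z": 0.5,"ax": 0,"ay": 0,"az": 0,"fingers": 65},
    {"x": 0,"y": 0,"z": 0.8,"ax": 0,"ay": 0,"az": 0,"fingers": 65},
    {"x": 0,"y": -0.1,"z": 0.8,"ax": 0,"ay": 0,"az": 0,"fingers": 65},
    {"x": 0,"y": -0.5,"z": 0.3,"ax": 0,"ay": 0,"az": 0,"fingers": 65},
    {"x": 0,"y": -0.9,"z": 0,"ax": 0,"ay": 0,"az": -0.2,"fingers": 70},
    {"x": 0,"y": -0.95,"z": 0,"ax": 0,"ay": 0,"az": -0.2,"fingers": 75},
    {"x": 0,"y": -0.95,"z": 0,"ax": 0,"ay": 0,"az": -0.2,"fingers": 75},
    {"x": 0,"y": -0.95,"z": 0,"ax": 0,"ay": 0,"az": -0.2,"fingers": 75},
  ],
)

```text
time: 16.7
position: [0.6616, 0.0483, 0.2143]
eef_rot: [[1.0, -0.009, -0.001], [-0.009, -1.0, -0.0], [-0.001, 0.0, -1.0]]
ft_force: [-0.1, -0.6, -0.2]
gripper_width: 0.749
```

```bash
python3 st.py; python3 - <<'E'
from rel import *
take('j')
im=cv2.imread(f'pics/scene_j.png');cv2.imwrite(f'pics/crop_j.png',cv2.resize(im[150:310,190:370],(675,600),interpolation=cv2.INTER_CUBIC))
E
```

```text
t 16.7 pos [661.6  48.3 214.3] yaw -0.0085 tilt [-0.0009 -0.0003] F [-0.08 -0.58 -0.22] M [-0.01  0.11  0.01] g 0.749 q [-0.65  0.59  0.8   1.51 -0.44  1.23 -1.37]
```

View pics/crop_j.png

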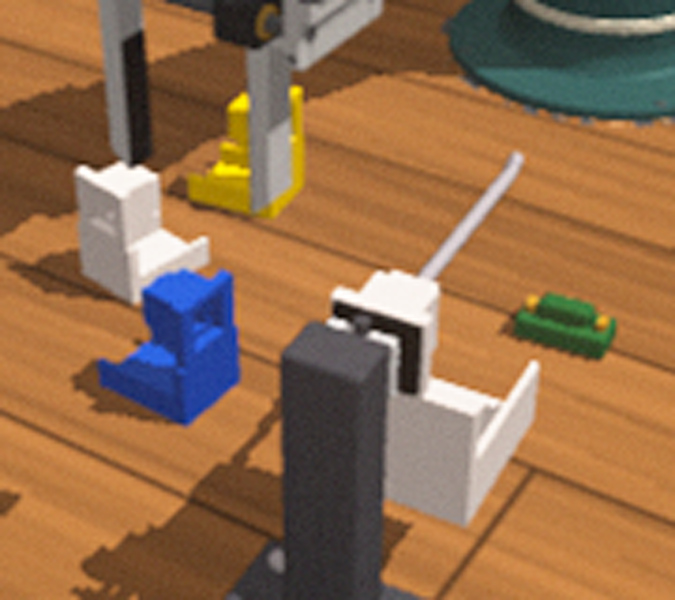

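View pics/top_j.png

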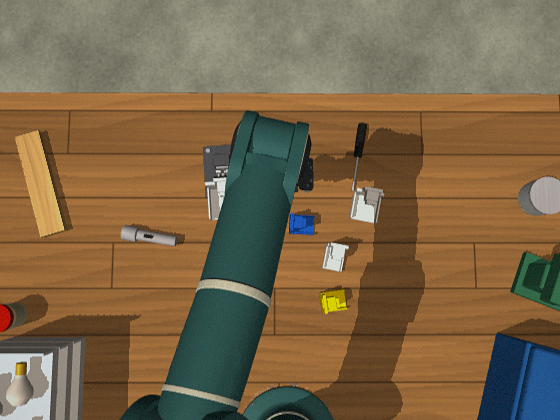

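Request:
send_rows(
  moves=[
    {"x": -0.025,"y": -0.98,"z": 0,"ax": 0,"ay": 0,"az": -0.15,"fingers": 75},
    {"x": -0.025,"y": -1,"z": 0,"ax": 0,"ay": 0,"az": -0.15,"fingers": 75},
    {"x": -0.025,"y": -1,"z": 0,"ax": 0,"ay": 0,"az": -0.15,"fingers": 75},
    {"x": -0.025,"y": -1,"z": 0,"ax": 0,"ay": 0,"az": -0.15,"fingers": 75},
    {"x": -0.025,"y": -1,"z": 0,"ax": 0,"ay": 0,"az": -0.15,"fingers": 75},
    {"x": -0.025,"y": -1,"z": 0,"ax": 0,"ay": 0,"az": -0.15,"fingers": 75},
    {"x": -0.025,"y": -1,"z": 0,"ax": 0,"ay": 0,"az": -0.15,"fingers": 75},
    {"x": -0.025,"y": -1,"z": 0,"ax": 0,"ay": 0,"az": -0.15,"fingers": 75},
    {"x": -0.025,"y": -1,"z": -0.2,"ax": 0,"ay": 0,"az": -0.15,"fingers": 75},
    {"x": -0.025,"y": -1,"z": -0.4,"ax": 0,"ay": 0,"az": -0.15,"fingers": 75},
    {"x": -0.025,"y": -1,"z": -0.5,"ax": 0,"ay": 0,"az": -0.15,"fingers": 75},
    {"x": 0,"y": 0,"z": -0.9,"ax": 0,"ay": 0,"az": -0.02,"fingers": 75},
    {"x": 0,"y": 0,"z": -0.9,"ax": 0,"ay": 0,"az": 0,"fingers": 75},
  ],
)

```text
time: 18.1
position: [0.6546, -0.2249, 0.1413]
eef_rot: [[0.985, -0.174, -0.0], [-0.174, -0.985, -0.0], [-0.0, 0.0, -1.0]]
ft_force: [0.2, 1.2, -0.8]
gripper_width: 0.749
```

```bash
python3 st.py
```

```text
t 18.1 pos [ 654.6 -224.9  141.3] yaw -0.1744 tilt [-0.     -0.0001] F [ 0.16  1.23 -0.78] M [ 0.02  0.08 -0.03] g 0.749 q [-0.22  0.72  0.79  1.5  -0.54  1.15 -1.07]
```

Request:
send_rows(
  moves=[
    {"x": 0,"y": -0.05,"z": -0.8,"ax": 0,"ay": 0,"az": -0.01,"fingers": 75},
    {"x": 0,"y": 0,"z": -0.8,"ax": 0,"ay": 0,"az": 0,"fingers": 75},
    {"x": 0,"y": 0,"z": -0.8,"ax": 0,"ay": 0,"az": 0,"fingers": 75},
    {"x": 0,"y": 0,"z": -0.6,"ax": 0,"ay": 0,"az": 0,"fingers": 75},
    {"x": 0,"y": 0,"z": -0.4,"ax": 0,"ay": 0,"az": 0,"fingers": 75},
    {"x": 0,"y": 0,"z": -0.15,"ax": 0,"ay": 0,"az": 0,"fingers": 75},
  ],
)

```text
time: 18.7
position: [0.6548, -0.2245, 0.0526]
eef_rot: [[0.985, -0.173, -0.001], [-0.173, -0.985, 0.0], [-0.001, -0.0, -1.0]]
ft_force: [0.8, -0.6, -0.5]
gripper_width: 0.751
```

```bash
python3 st.py; python3 - <<'E'
from rel import *
take('k')
im=cv2.imread(f'pics/scene_k.png');cv2.imwrite(f'pics/crop_k.png',cv2.resize(im[150:280,80:210],(600,600),interpolation=cv2.INTER_CUBIC))
E
```

```text
t 18.7 pos [ 654.8 -224.5   52.6] yaw -0.1734 tilt [-0.001   0.0003] F [ 0.8  -0.55 -0.53] M [-0.04  0.12 -0.01] g 0.751 q [-0.18  0.81  0.73  1.55 -0.61  1.02 -1.02]
```

View pics/crop_k.png

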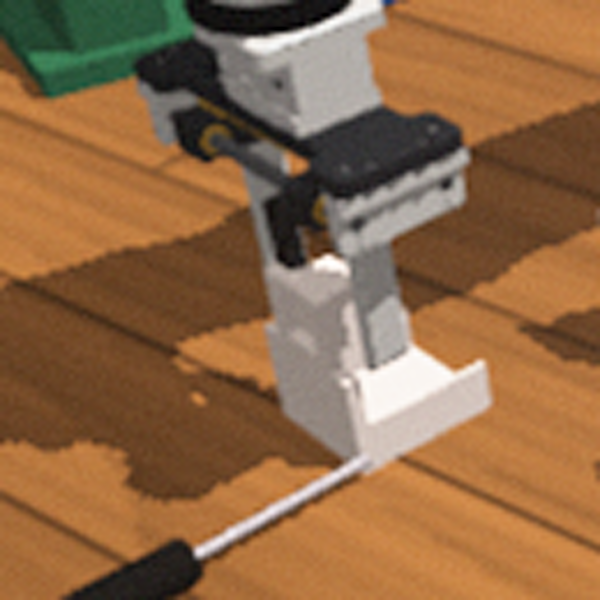

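Request:
send_rows(
  moves=[
    {"x": 0,"y": -0.07,"z": 0,"ax": 0,"ay": 0,"az": -0.03,"fingers": 75},
    {"x": 0,"y": 0,"z": 0,"ax": 0,"ay": 0,"az": 0,"fingers": 0},
    {"x": 0,"y": 0,"z": 0,"ax": 0,"ay": 0,"az": 0,"fingers": 0},
    {"x": 0,"y": 0,"z": 0,"ax": 0,"ay": 0,"az": 0,"fingers": 0},
    {"x": 0,"y": 0,"z": 0,"ax": 0,"ay": 0,"az": 0,"fingers": 0},
    {"x": 0,"y": 0,"z": 0,"ax": 0,"ay": 0,"az": 0,"fingers": 0},
    {"x": 0,"y": 0,"z": 0,"ax": 0,"ay": 0,"az": 0,"fingers": 0},
  ],
)

```text
time: 19.5
position: [0.6552, -0.2262, 0.0536]
eef_rot: [[0.985, -0.175, 0.0], [-0.175, -0.985, -0.0], [0.0, -0.0, -1.0]]
ft_force: [-0.1, -0.5, 0.8]
gripper_width: 0.337
```

```bash
python3 st.py
```

```text
t 19.5 pos [ 655.2 -226.2   53.6] yaw -0.1762 tilt [ 0.0001 -0.    ] F [-0.09 -0.48  0.82] M [-0.07  0.16 -0.01] g 0.337 q [-0.18  0.81  0.73  1.55 -0.61  1.02 -1.02]
```

Request:
send_rows(
  moves=[
    {"x": 0,"y": 0,"z": 0.3,"ax": 0,"ay": 0,"az": 0,"fingers": 0},
    {"x": 0,"y": 0,"z": 0.8,"ax": 0,"ay": 0,"az": 0,"fingers": 0},
    {"x": 0,"y": 0,"z": 0.9,"ax": 0,"ay": 0,"az": 0,"fingers": 0},
    {"x": 0,"y": 0,"z": 0.9,"ax": 0,"ay": 0,"az": 0,"fingers": 0},
    {"x": 0,"y": 0,"z": 0.9,"ax": 0,"ay": 0,"az": 0,"fingers": 0},
    {"x": 0,"y": 0,"z": 0.9,"ax": 0,"ay": 0,"az": 0,"fingers": 0},
    {"x": 0,"y": 0,"z": 0.56,"ax": 0,"ay": 0,"az": 0,"fingers": 0},
    {"x": -0.3,"y": 0.4,"z": 0,"ax": 0,"ay": 0,"az": 0,"fingers": 0},
  ],
)

```text
time: 20.3
position: [0.6482, -0.2177, 0.1872]
eef_rot: [[0.984, -0.176, 0.002], [-0.176, -0.984, -0.001], [0.003, 0.001, -1.0]]
ft_force: [1.0, 0.6, -1.8]
gripper_width: 0.339
```

```bash
python3 st.py
```

```text
t 20.3 pos [ 648.2 -217.7  187.2] yaw -0.1774 tilt [ 0.0025 -0.0013] F [ 0.96  0.58 -1.83] M [-0.04  0.22 -0.  ] g 0.339 q [-0.25  0.66  0.83  1.49 -0.5   1.21 -1.1 ]
```

Request:
send_rows(
  moves=[
    {"x": -0.65,"y": 0.7,"z": 0,"ax": 0,"ay": 0,"az": 0.15,"fingers": 0},
    {"x": -0.65,"y": 0.7,"z": 0,"ax": 0,"ay": 0,"az": 0.15,"fingers": 0},
    {"x": -0.65,"y": 0.7,"z": 0,"ax": 0,"ay": 0,"az": 0.15,"fingers": 0},
    {"x": -0.65,"y": 0.8,"z": 0,"ax": 0,"ay": 0,"az": 0.15,"fingers": 0},
    {"x": -0.65,"y": 0.8,"z": 0,"ax": 0,"ay": 0,"az": 0.15,"fingers": 0},
    {"x": -0.65,"y": 0.8,"z": 0,"ax": 0,"ay": 0,"az": 0.15,"fingers": 0},
    {"x": -0.65,"y": 0.8,"z": 0,"ax": 0,"ay": 0,"az": 0.15,"fingers": 0},
    {"x": -0.65,"y": 0.8,"z": 0,"ax": 0,"ay": 0,"az": 0.15,"fingers": 0},
    {"x": -0.65,"y": 0.8,"z": 0,"ax": 0,"ay": 0,"az": 0.15,"fingers": 0},
    {"x": -0.65,"y": 0.8,"z": 0,"ax": 0,"ay": 0,"az": 0.15,"fingers": 0},
    {"x": -0.65,"y": 0.9,"z": 0,"ax": 0,"ay": 0,"az": 0.15,"fingers": 0},
    {"x": 0,"y": 0.9,"z": 0,"ax": 0,"ay": 0,"az": 0.15,"fingers": 0},
    {"x": 0,"y": 0.9,"z": 0,"ax": 0,"ay": 0,"az": 0.15,"fingers": 0},
    {"x": 0,"y": 0.9,"z": 0,"ax": 0,"ay": 0,"az": 0.15,"fingers": 0},
    {"x": 0,"y": 0.9,"z": -0.3,"ax": 0,"ay": 0,"az": 0.15,"fingers": 0},
    {"x": 0,"y": 0.9,"z": -0.3,"ax": 0,"ay": 0,"az": 0.15,"fingers": 0},
    {"x": 0.2,"y": 0.7,"z": -0.2,"ax": 0,"ay": 0,"az": 0.11,"fingers": 0},
    {"x": 0,"y": 0.3,"z": 0,"ax": 0,"ay": 0,"az": 0,"fingers": 0},
  ],
)

```text
time: 22.1
position: [0.474, 0.1379, 0.164]
eef_rot: [[0.997, 0.077, -0.001], [0.077, -0.997, -0.001], [-0.001, 0.001, -1.0]]
ft_force: [0.1, -0.5, -1.7]
gripper_width: 0.338
```

```bash
python3 st.py; python3 - <<'E'
from rel import *
take('l')
im=cv2.imread(f'pics/scene_l.png');cv2.imwrite(f'pics/crop_l.png',cv2.resize(im[110:290,210:390],(600,600),interpolation=cv2.INTER_CUBIC))
for tag,c in (("l",(475,147,.0745)),):
    P=pts("scene",tag,lambda W,C:(np.hypot(W[:,0]-c[0]-10,W[:,1]-c[1])<60)&(W[:,2]>90)&(C.min(1)>60)&(C.max(1)-C.min(1)<50))
    L=local(P,c,0);q=L[(L[:,0]>12)&(L[:,0]<30)]
    for z in range(112,225,8):
        s=q[(q[:,2]>z)&(q[:,2]<z+8)]
        if len(s)>3: print(z,len(s),np.round(np.median(s[:,0]),1),np.round(np.percentile(s[:,1],[0,3,97,100]),1))
E
```

```text
t 22.1 pos [474.  137.9 164. ] yaw 0.0768 tilt [-0.001  -0.0011] F [ 0.05 -0.48 -1.73] M [-0.04  0.12 -0.05] g 0.338 q [-1.04  0.29  0.82  1.99 -0.26  0.97 -1.59]
112 84 17.4 [-37.4 -34.   25.8  26.2]
120 88 17.5 [-47.4 -46.7  24.8  26.6]
128 94 17.4 [-48.1 -46.7  26.2  26.7]
136 93 17.5 [-48.7 -45.6  26.1  26.7]
144 92 17.6 [-48.8 -45.4  25.8  26.7]
152 93 17.7 [-47.2 -44.9  25.9  26.7]
160 101 17.6 [-47.2 -46.2  25.4  26.9]
168 80 17.6 [-46.6 -41.7  22.5  26.7]
176 29 17.4 [-32.2 -32.   12.8  13. ]
184 36 17.4 [-33.7 -32.4  12.8  13. ]
192 34 17.6 [-32.9 -32.7  12.2  12.6]
200 53 17.9 [-32.9 -32.8  12.6  13.1]
208 57 17.1 [-35.2 -33.   11.6  13. ]
```

View pics/crop_l.png

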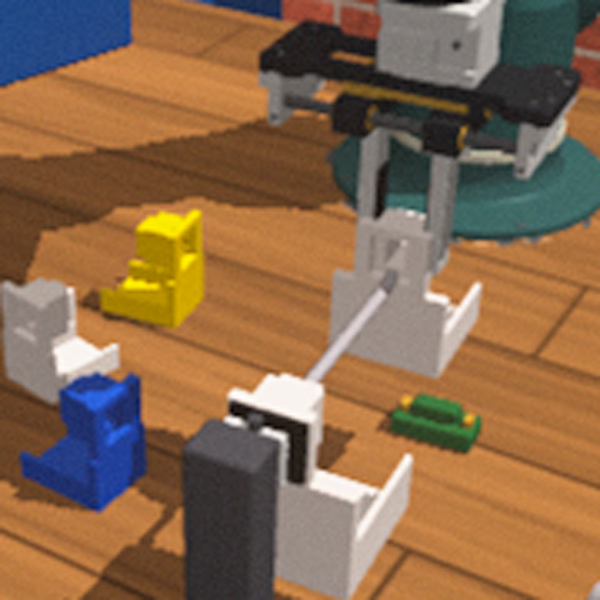

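Request:
send_rows(
  moves=[
    {"x": 0.1,"y": 0.33,"z": 0,"ax": 0,"ay": 0,"az": -0.02,"fingers": 0},
    {"x": 0.1,"y": 0.015,"z": 0,"ax": 0,"ay": 0,"az": 0,"fingers": 0},
    {"x": 0.2,"y": 0.015,"z": 0,"ax": 0,"ay": 0,"az": 0,"fingers": 0},
    {"x": 0.2,"y": 0.015,"z": 0,"ax": 0,"ay": 0,"az": 0,"fingers": 0},
    {"x": 0.2,"y": 0.015,"z": 0,"ax": 0,"ay": 0,"az": 0,"fingers": 0},
    {"x": 0.2,"y": 0.015,"z": 0,"ax": 0,"ay": 0,"az": 0,"fingers": 0},
  ],
)

```text
time: 22.8
position: [0.4994, 0.1462, 0.1651]
eef_rot: [[0.997, 0.072, 0.0], [0.072, -0.997, 0.0], [0.0, 0.0, -1.0]]
ft_force: [0.0, 1.0, -1.8]
gripper_width: 0.34
```

```bash
python3 st.py
```

```text
t 22.8 pos [499.4 146.2 165.1] yaw 0.0725 tilt [0. 0.] F [ 0.02  0.96 -1.84] M [-0.07  0.14  0.01] g 0.34 q [-1.    0.35  0.81  1.93 -0.3   0.99 -1.56]
```

Request:
send_rows(
  moves=[
    {"x": 0.1,"y": 0.07,"z": -0.04,"ax": 0,"ay": 0,"az": 0.02,"fingers": 0},
    {"x": 0.2,"y": 0.02,"z": 0,"ax": 0,"ay": 0,"az": 0,"fingers": 0},
    {"x": 0.2,"y": 0.015,"z": 0,"ax": 0,"ay": 0,"az": 0,"fingers": 0},
    {"x": 0.2,"y": 0.015,"z": 0,"ax": 0,"ay": 0,"az": 0,"fingers": 0},
  ],
)

```text
time: 23.2
position: [0.5168, 0.1495, 0.1641]
eef_rot: [[0.997, 0.075, -0.0], [0.075, -0.997, 0.0], [0.0, -0.0, -1.0]]
ft_force: [-0.0, -0.1, -2.3]
gripper_width: 0.333
```

Request:
send_rows(
  moves=[
    {"x": 0.2,"y": 0.015,"z": 0,"ax": 0,"ay": 0,"az": 0,"fingers": 0},
    {"x": 0.2,"y": 0.015,"z": 0,"ax": 0,"ay": 0,"az": 0,"fingers": 0},
    {"x": 0.2,"y": 0.015,"z": 0,"ax": 0,"ay": 0,"az": 0,"fingers": 0},
  ],
)

```text
time: 23.5
position: [0.5318, 0.1506, 0.1641]
eef_rot: [[0.997, 0.075, -0.0], [0.075, -0.997, 0.0], [-0.0, -0.0, -1.0]]
ft_force: [0.3, 0.3, -0.5]
gripper_width: 0.339
```

```bash
python3 st.py
```

```text
t 23.5 pos [531.8 150.6 164.1] yaw 0.0748 tilt [-0.0001  0.0001] F [ 0.29  0.3  -0.5 ] M [ 0.02  0.15 -0.04] g 0.339 q [-0.95  0.42  0.78  1.85 -0.34  1.02 -1.52]
```

Request:
send_rows(
  moves=[
    {"x": 0.2,"y": 0.015,"z": 0,"ax": 0,"ay": 0,"az": 0,"fingers": 0},
    {"x": 0.2,"y": 0.015,"z": 0,"ax": 0,"ay": 0,"az": 0,"fingers": 0},
    {"x": 0.2,"y": 0.015,"z": 0,"ax": 0,"ay": 0,"az": 0,"fingers": 0},
    {"x": 0.2,"y": 0.015,"z": 0,"ax": 0,"ay": 0,"az": 0,"fingers": 0},
    {"x": 0.2,"y": 0.015,"z": -0.1,"ax": 0,"ay": 0,"az": 0,"fingers": 0},
    {"x": 0.2,"y": 0.015,"z": -0.1,"ax": 0,"ay": 0,"az": 0,"fingers": 0},
    {"x": 0.2,"y": 0.015,"z": -0.1,"ax": 0,"ay": 0,"az": 0,"fingers": 0},
  ],
)

```text
time: 24.2
position: [0.5667, 0.1532, 0.1562]
eef_rot: [[0.997, 0.075, -0.0], [0.075, -0.997, -0.0], [-0.0, -0.0, -1.0]]
ft_force: [-0.1, -0.4, -2.0]
gripper_width: 0.339
```

Request:
send_rows(
  moves=[
    {"x": 0.3,"y": 0.022,"z": 0,"ax": 0,"ay": 0,"az": 0,"fingers": 0},
    {"x": 0.3,"y": 0.022,"z": 0,"ax": 0,"ay": 0,"az": 0,"fingers": 0},
    {"x": 0.3,"y": 0.022,"z": 0,"ax": 0,"ay": 0,"az": 0,"fingers": 0},
    {"x": 0.3,"y": 0.022,"z": 0,"ax": 0,"ay": 0,"az": 0,"fingers": 0},
    {"x": 0.2,"y": 0.015,"z": 0,"ax": 0,"ay": 0,"az": 0,"fingers": 0},
  ],
)

```text
time: 24.7
position: [0.6021, 0.1558, 0.1566]
eef_rot: [[0.997, 0.075, 0.0], [0.075, -0.997, -0.0], [0.0, 0.0, -1.0]]
ft_force: [0.1, -0.2, -2.0]
gripper_width: 0.339
```

```bash
python3 st.py
```

```text
t 24.7 pos [602.1 155.8 156.6] yaw 0.0748 tilt [ 0.0001 -0.    ] F [ 0.06 -0.17 -2.03] M [-0.02  0.13  0.03] g 0.339 q [-0.83  0.55  0.74  1.68 -0.41  1.07 -1.46]
```

Request:
send_rows(
  moves=[
    {"x": 0.1,"y": 0.0075,"z": 0,"ax": 0,"ay": 0,"az": 0,"fingers": 0},
    {"x": 0.1,"y": 0.0075,"z": 0,"ax": 0,"ay": 0,"az": 0,"fingers": 0},
    {"x": 0.1,"y": 0.0075,"z": 0,"ax": 0,"ay": 0,"az": 0,"fingers": 0},
    {"x": 0.1,"y": 0.0075,"z": 0,"ax": 0,"ay": 0,"az": 0,"fingers": 0},
  ],
)

```text
time: 25.1
position: [0.6115, 0.1566, 0.1566]
eef_rot: [[0.997, 0.075, -0.0], [0.075, -0.997, 0.0], [-0.0, -0.0, -1.0]]
ft_force: [1.0, 0.2, -1.8]
gripper_width: 0.338
```

Request:
send_rows(
  moves=[
    {"x": 0.06,"y": 0.0045,"z": 0,"ax": 0,"ay": 0,"az": 0,"fingers": 0},
    {"x": 0.06,"y": 0.0045,"z": 0,"ax": 0,"ay": 0,"az": 0,"fingers": 0},
  ],
)

```text
time: 25.3
position: [0.6144, 0.1568, 0.1566]
eef_rot: [[0.997, 0.075, -0.0], [0.075, -0.997, 0.0], [-0.0, -0.0, -1.0]]
ft_force: [-0.1, 0.1, -1.5]
gripper_width: 0.34
```

Request:
send_rows(
  moves=[
    {"x": 0.06,"y": 0.0045,"z": 0,"ax": 0,"ay": 0,"az": 0,"fingers": 0},
    {"x": 0.06,"y": 0.0045,"z": 0,"ax": 0,"ay": 0,"az": 0,"fingers": 0},
  ],
)

```text
time: 25.5
position: [0.6175, 0.157, 0.1566]
eef_rot: [[0.997, 0.075, -0.0], [0.075, -0.997, 0.0], [-0.0, -0.0, -1.0]]
ft_force: [1.6, 0.2, -2.2]
gripper_width: 0.341
```

```bash
python3 st.py
```

```text
t 25.5 pos [617.5 157.  156.6] yaw 0.0748 tilt [-0.      0.0001] F [ 1.59  0.17 -2.16] M [-0.03  0.09 -0.  ] g 0.341 q [-0.81  0.58  0.73  1.64 -0.43  1.09 -1.46]
```

Request:
send_rows(
  moves=[
    {"x": 0.04,"y": 0.003,"z": 0,"ax": 0,"ay": 0,"az": 0,"fingers": 0},
    {"x": 0.04,"y": 0.003,"z": 0,"ax": 0,"ay": 0,"az": 0,"fingers": 0},
  ],
)

```text
time: 25.7
position: [0.6195, 0.1571, 0.1566]
eef_rot: [[0.997, 0.075, -0.0], [0.075, -0.997, 0.0], [-0.0, -0.0, -1.0]]
ft_force: [0.1, -0.1, -2.3]
gripper_width: 0.34
```

Request:
send_rows(
  moves=[
    {"x": 0.04,"y": 0.003,"z": 0,"ax": 0,"ay": 0,"az": 0,"fingers": 0},
    {"x": 0.04,"y": 0.003,"z": 0,"ax": 0,"ay": 0,"az": 0,"fingers": 0},
  ],
)

```text
time: 25.9
position: [0.6215, 0.1573, 0.1566]
eef_rot: [[0.997, 0.075, -0.0], [0.075, -0.997, 0.0], [-0.0, -0.0, -1.0]]
ft_force: [0.4, -1.8, -1.6]
gripper_width: 0.338
```

Request:
send_rows(
  moves=[
    {"x": 0.04,"y": 0.003,"z": 0,"ax": 0,"ay": 0,"az": 0,"fingers": 0},
    {"x": 0.04,"y": 0.003,"z": 0,"ax": 0,"ay": 0,"az": 0,"fingers": 0},
  ],
)

```text
time: 26.1
position: [0.6235, 0.1574, 0.1566]
eef_rot: [[0.997, 0.075, -0.0], [0.075, -0.997, 0.0], [-0.0, -0.0, -1.0]]
ft_force: [-0.6, 0.1, -2.2]
gripper_width: 0.34
```

Request:
send_rows(
  moves=[
    {"x": 0.04,"y": 0.003,"z": 0,"ax": 0,"ay": 0,"az": 0,"fingers": 0},
  ],
)

```text
time: 26.2
position: [0.6245, 0.1575, 0.1566]
eef_rot: [[0.997, 0.075, -0.0], [0.075, -0.997, 0.0], [-0.0, -0.0, -1.0]]
ft_force: [0.3, -0.1, -1.8]
gripper_width: 0.337
```

Request:
send_rows(
  moves=[
    {"x": 0.04,"y": 0.003,"z": 0,"ax": 0,"ay": 0,"az": 0,"fingers": 0},
  ],
)

```text
time: 26.3
position: [0.6255, 0.1575, 0.1566]
eef_rot: [[0.997, 0.075, -0.0], [0.075, -0.997, 0.0], [-0.0, -0.0, -1.0]]
ft_force: [-0.1, -0.3, -1.4]
gripper_width: 0.339
```

Request:
send_rows(
  moves=[
    {"x": 0.04,"y": 0.003,"z": 0,"ax": 0,"ay": 0,"az": 0,"fingers": 0},
    {"x": 0.04,"y": 0.003,"z": 0,"ax": 0,"ay": 0,"az": 0,"fingers": 0},
  ],
)

```text
time: 26.5
position: [0.6275, 0.1577, 0.1566]
eef_rot: [[0.997, 0.075, -0.0], [0.075, -0.997, 0.0], [-0.0, -0.0, -1.0]]
ft_force: [0.2, -0.5, -2.4]
gripper_width: 0.336
```

Request:
send_rows(
  moves=[
    {"x": 0.04,"y": 0.003,"z": 0,"ax": 0,"ay": 0,"az": 0,"fingers": 0},
  ],
)

```text
time: 26.6
position: [0.6285, 0.1578, 0.1565]
eef_rot: [[0.997, 0.075, -0.0], [0.075, -0.997, 0.0], [-0.0, -0.0, -1.0]]
ft_force: [-0.5, -0.5, -3.1]
gripper_width: 0.337
```

Request:
send_rows(
  moves=[
    {"x": 0.04,"y": 0.003,"z": 0,"ax": 0,"ay": 0,"az": 0,"fingers": 0},
  ],
)

```text
time: 26.7
position: [0.6291, 0.1578, 0.1564]
eef_rot: [[0.997, 0.075, -0.001], [0.075, -0.997, 0.0], [-0.001, -0.0, -1.0]]
ft_force: [-5.6, -0.7, 0.5]
gripper_width: 0.337
```

Request:
send_rows(
  moves=[
    {"x": 0.04,"y": 0.003,"z": 0,"ax": 0,"ay": 0,"az": 0,"fingers": 0},
  ],
)

```text
time: 26.8
position: [0.6297, 0.1579, 0.1564]
eef_rot: [[0.997, 0.075, -0.002], [0.075, -0.997, 0.0], [-0.002, -0.0, -1.0]]
ft_force: [-8.6, -1.2, 2.8]
gripper_width: 0.339
```

Request:
send_rows(
  moves=[
    {"x": 0.016,"y": 0.001,"z": 0,"ax": 0,"ay": 0,"az": 0,"fingers": 0},
    {"x": 0,"y": 0,"z": 0,"ax": 0,"ay": 0,"az": 0,"fingers": 0},
    {"x": 0,"y": 0,"z": 0,"ax": 0,"ay": 0,"az": 0,"fingers": 0},
  ],
)

```text
time: 27.1
position: [0.6299, 0.1579, 0.1564]
eef_rot: [[0.997, 0.075, -0.002], [0.075, -0.997, 0.0], [-0.002, -0.0, -1.0]]
ft_force: [-9.0, -0.8, 2.0]
gripper_width: 0.339
```

```bash
python3 st.py; python3 - <<'E'
from rel import *
take('m')
im=cv2.imread(f'pics/scene_m.png');cv2.imwrite(f'pics/crop_m.png',cv2.resize(im[170:310,230:370],(600,600),interpolation=cv2.INTER_CUBIC))
E
python3 st.py
```

```text
t 27.1 pos [629.9 157.9 156.4] yaw 0.0748 tilt [-0.0021  0.0001] F [-8.95 -0.8   1.99] M [-0.15  1.92 -0.03] g 0.339 q [-0.79  0.6   0.73  1.61 -0.43  1.11 -1.45]
t 27.2 pos [629.9 157.9 156.4] yaw 0.0748 tilt [-0.0021  0.0001] F [-8.55 -0.47  1.88] M [-0.14  1.96 -0.09] g 0.335 q [-0.79  0.6   0.73  1.61 -0.43  1.11 -1.45]
```

View pics/crop_m.png

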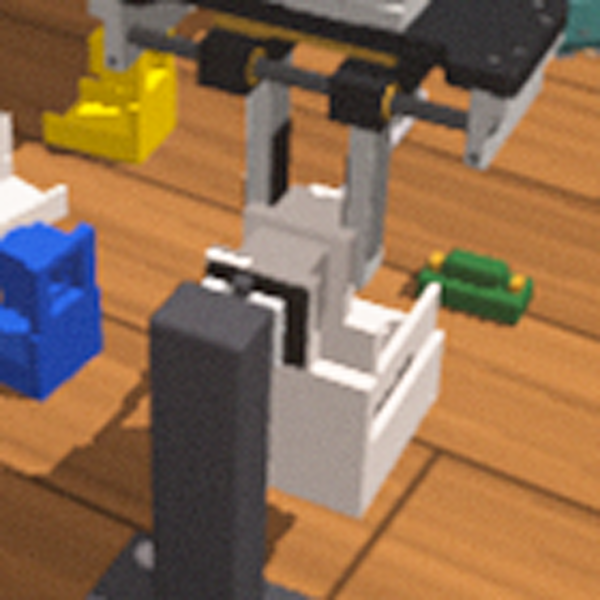

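Request:
send_rows(
  moves=[
    {"x": 0.016,"y": 0.001,"z": 0,"ax": 0,"ay": 0,"az": 0,"fingers": 0},
    {"x": 0,"y": 0,"z": 0,"ax": 0,"ay": 0,"az": 0,"fingers": 0},
    {"x": 0,"y": 0,"z": 0,"ax": 0,"ay": 0,"az": 0,"fingers": 0},
  ],
)

```text
time: 27.5
position: [0.6302, 0.1579, 0.1564]
eef_rot: [[0.997, 0.075, -0.002], [0.075, -0.997, 0.0], [-0.002, -0.0, -1.0]]
ft_force: [-9.7, -0.8, 2.6]
gripper_width: 0.336
```

Request:
send_rows(
  moves=[
    {"x": -0.04,"y": -0.003,"z": 0,"ax": 0,"ay": 0,"az": 0,"fingers": 0},
    {"x": -0.04,"y": -0.003,"z": -0.01,"ax": 0,"ay": 0,"az": 0,"fingers": 0},
    {"x": 0,"y": 0,"z": 0,"ax": 0,"ay": 0,"az": 0,"fingers": 0},
  ],
)

```text
time: 27.8
position: [0.6291, 0.1578, 0.1563]
eef_rot: [[0.997, 0.075, -0.0], [0.075, -0.997, 0.0], [-0.0, -0.0, -1.0]]
ft_force: [-3.3, -0.4, -0.9]
gripper_width: 0.342
```

```bash
python3 st.py
```

```text
t 27.8 pos [629.1 157.8 156.3] yaw 0.0748 tilt [-0.0002  0.0001] F [-3.25 -0.37 -0.86] M [-0.1   0.79 -0.02] g 0.342 q [-0.8   0.6   0.73  1.61 -0.43  1.1  -1.45]
```

Request:
send_rows(
  moves=[
    {"x": -0.01,"y": -0.001,"z": -0.01,"ax": 0,"ay": 0,"az": 0,"fingers": 0},
    {"x": 0,"y": 0,"z": 0,"ax": 0,"ay": 0,"az": 0,"fingers": 38},
    {"x": 0,"y": 0,"z": 0,"ax": 0,"ay": 0,"az": 0,"fingers": 45},
    {"x": 0,"y": 0,"z": 0,"ax": 0,"ay": 0,"az": 0,"fingers": 55},
    {"x": 0,"y": 0,"z": 0,"ax": 0,"ay": 0,"az": 0,"fingers": 65},
    {"x": 0,"y": 0,"z": 0,"ax": 0,"ay": 0,"az": 0,"fingers": 65},
  ],
)

```text
time: 28.4
position: [0.629, 0.1578, 0.1561]
eef_rot: [[0.997, 0.075, 0.0], [0.075, -0.997, 0.0], [0.0, -0.0, -1.0]]
ft_force: [-0.6, -1.1, -0.6]
gripper_width: 0.642
```

Request:
send_rows(
  moves=[
    {"x": 0,"y": 0,"z": 0.5,"ax": 0,"ay": 0,"az": 0,"fingers": 65},
    {"x": 0,"y": 0,"z": 0.8,"ax": 0,"ay": 0,"az": 0,"fingers": 65},
    {"x": 0,"y": -0.1,"z": 0.8,"ax": 0,"ay": 0,"az": 0,"fingers": 65},
    {"x": -0.1,"y": -0.5,"z": 0.3,"ax": 0,"ay": 0,"az": 0,"fingers": 65},
    {"x": -0.4,"y": -0.9,"z": 0,"ax": 0,"ay": 0,"az": -0.2,"fingers": 70},
    {"x": -0.45,"y": -0.95,"z": 0,"ax": 0,"ay": 0,"az": -0.2,"fingers": 75},
    {"x": -0.45,"y": -0.95,"z": 0,"ax": 0,"ay": 0,"az": -0.2,"fingers": 75},
    {"x": -0.45,"y": -0.95,"z": 0,"ax": 0,"ay": 0,"az": -0.2,"fingers": 75},
  ],
)

```text
time: 29.2
position: [0.5818, 0.0472, 0.2161]
eef_rot: [[1.0, -0.007, -0.0], [-0.007, -1.0, 0.0], [-0.0, -0.0, -1.0]]
ft_force: [-0.1, 0.8, -0.7]
gripper_width: 0.75
```

```bash
python3 st.py; python3 - <<'E'
from rel import *
take('n')
im=cv2.imread(f'pics/scene_n.png');cv2.imwrite(f'pics/crop_n.png',cv2.resize(im[150:310,190:370],(675,600),interpolation=cv2.INTER_CUBIC))
E
```

```text
t 29.2 pos [581.8  47.2 216.1] yaw -0.0066 tilt [-0.0001  0.0002] F [-0.05  0.8  -0.67] M [-0.07  0.14  0.02] g 0.75 q [-0.76  0.43  0.83  1.72 -0.34  1.15 -1.41]
```

View pics/crop_n.png

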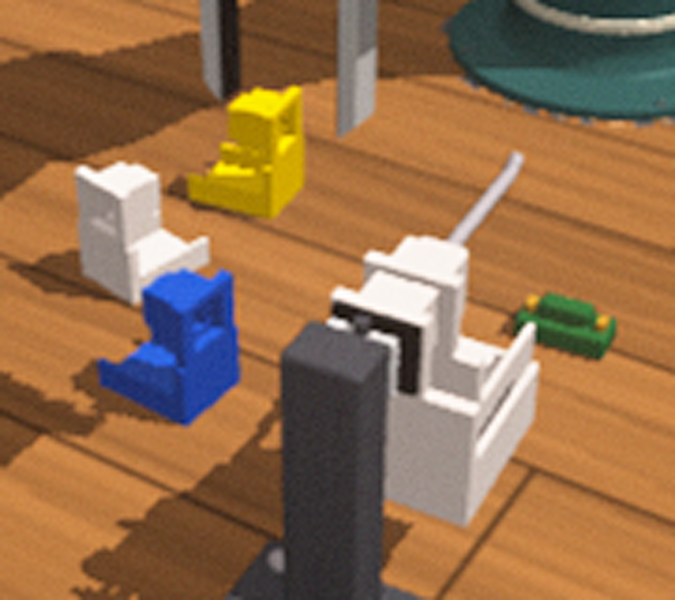

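Request:
send_rows(
  moves=[
    {"x": -0.34,"y": -0.81,"z": 0,"ax": 0,"ay": 0,"az": -0.18,"fingers": 75},
    {"x": -0.34,"y": -0.81,"z": 0,"ax": 0,"ay": 0,"az": -0.18,"fingers": 75},
    {"x": -0.34,"y": -0.81,"z": 0,"ax": 0,"ay": 0,"az": -0.18,"fingers": 75},
    {"x": -0.34,"y": -0.81,"z": 0,"ax": 0,"ay": 0,"az": -0.18,"fingers": 75},
    {"x": -0.34,"y": -0.81,"z": 0,"ax": 0,"ay": 0,"az": -0.18,"fingers": 75},
    {"x": -0.34,"y": -0.81,"z": -0.2,"ax": 0,"ay": 0,"az": -0.18,"fingers": 75},
    {"x": -0.34,"y": -0.81,"z": -0.4,"ax": 0,"ay": 0,"az": -0.18,"fingers": 75},
    {"x": -0.34,"y": -0.81,"z": -0.6,"ax": 0,"ay": 0,"az": -0.18,"fingers": 75},
    {"x": -0.35,"y": -0.82,"z": -0.7,"ax": 0,"ay": 0,"az": -0.2,"fingers": 75},
    {"x": 0,"y": 0,"z": -0.9,"ax": 0,"ay": 0,"az": 0,"fingers": 75},
    {"x": 0,"y": 0,"z": -0.9,"ax": 0,"ay": 0,"az": 0,"fingers": 75},
  ],
)

```text
time: 30.4
position: [0.5052, -0.135, 0.1226]
eef_rot: [[0.985, -0.171, 0.0], [-0.171, -0.985, -0.0], [0.0, 0.0, -1.0]]
ft_force: [0.9, 0.3, 0.3]
gripper_width: 0.75
```

```bash
python3 st.py
```

```text
t 30.4 pos [ 505.2 -135.   122.6] yaw -0.1714 tilt [ 0.0002 -0.0001] F [0.87 0.27 0.3 ] M [ 0.07  0.13 -0.01] g 0.75 q [-0.48  0.45  0.86  1.96 -0.42  0.92 -1.15]
```

Down 83 mm to reported z = 39.5.

Request:
send_rows(
  moves=[
    {"x": 0,"y": 0,"z": -0.9,"ax": 0,"ay": 0,"az": 0,"fingers": 75},
    {"x": 0,"y": 0,"z": -0.9,"ax": 0,"ay": 0,"az": 0,"fingers": 75},
    {"x": 0,"y": 0,"z": -0.7,"ax": 0,"ay": 0,"az": 0,"fingers": 75},
    {"x": 0,"y": 0,"z": -0.5,"ax": 0,"ay": 0,"az": 0,"fingers": 75},
    {"x": 0,"y": 0,"z": -0.25,"ax": 0,"ay": 0,"az": 0,"fingers": 75},
    {"x": 0,"y": 0,"z": -0.07,"ax": 0,"ay": 0,"az": 0,"fingers": 75},
  ],
)

```text
time: 31.0
position: [0.5057, -0.1338, 0.0403]
eef_rot: [[0.986, -0.169, -0.0], [-0.169, -0.986, -0.0], [-0.0, 0.0, -1.0]]
ft_force: [1.4, 0.3, 1.0]
gripper_width: 0.748
```

```bash
python3 st.py; python3 - <<'E'
from rel import *
take('o')
im=cv2.imread(f'pics/scene_o.png');cv2.imwrite(f'pics/crop_o.png',cv2.resize(im[130:260,170:300],(600,600),interpolation=cv2.INTER_CUBIC))
E
```

```text
t 31.0 pos [ 505.7 -133.8   40.3] yaw -0.1696 tilt [-0.0005 -0.0001] F [1.36 0.29 1.  ] M [0.03 0.14 0.  ] g 0.748 q [-0.39  0.57  0.75  2.01 -0.55  0.77 -1.05]
```

View pics/crop_o.png

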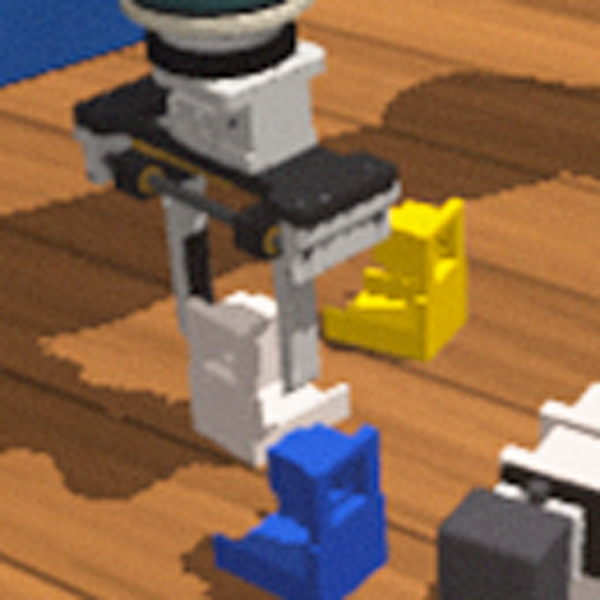

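The fingers straddle the white small tray (crop 235,350), and blue and yellow are both clear. Closing.

Request:
send_rows(
  moves=[
    {"x": 0,"y": -0.05,"z": 0,"ax": 0,"ay": 0,"az": 0,"fingers": 75},
    {"x": 0,"y": 0,"z": 0,"ax": 0,"ay": 0,"az": 0,"fingers": 0},
    {"x": 0,"y": 0,"z": 0,"ax": 0,"ay": 0,"az": 0,"fingers": 0},
    {"x": 0,"y": 0,"z": 0,"ax": 0,"ay": 0,"az": 0,"fingers": 0},
    {"x": 0,"y": 0,"z": 0,"ax": 0,"ay": 0,"az": 0,"fingers": 0},
    {"x": 0,"y": 0,"z": 0,"ax": 0,"ay": 0,"az": 0,"fingers": 0},
    {"x": 0,"y": 0,"z": 0,"ax": 0,"ay": 0,"az": 0,"fingers": 0},
  ],
)

```text
time: 31.8
position: [0.506, -0.1347, 0.0406]
eef_rot: [[0.986, -0.168, 0.0], [-0.168, -0.986, 0.0], [0.0, -0.0, -1.0]]
ft_force: [0.1, -0.4, 0.7]
gripper_width: 0.336
```

```bash
python3 st.py
```

```text
t 31.8 pos [ 506.  -134.7   40.6] yaw -0.1692 tilt [0.0001 0.    ] F [ 0.06 -0.44  0.7 ] M [-0.07  0.15  0.03] g 0.336 q [-0.39  0.57  0.75  2.01 -0.55  0.78 -1.05]
```

Request:
send_rows(
  moves=[
    {"x": 0,"y": 0,"z": 0.3,"ax": 0,"ay": 0,"az": 0,"fingers": 0},
    {"x": 0,"y": 0,"z": 0.8,"ax": 0,"ay": 0,"az": 0,"fingers": 0},
    {"x": 0,"y": 0,"z": 0.9,"ax": 0,"ay": 0,"az": 0,"fingers": 0},
    {"x": 0,"y": 0,"z": 0.9,"ax": 0,"ay": 0,"az": 0,"fingers": 0},
    {"x": 0,"y": 0,"z": 0.9,"ax": 0,"ay": 0,"az": 0,"fingers": 0},
    {"x": 0,"y": 0,"z": 0.9,"ax": 0,"ay": 0,"az": 0,"fingers": 0},
    {"x": 0,"y": 0,"z": 0.8,"ax": 0,"ay": 0,"az": 0,"fingers": 0},
    {"x": -0.1,"y": 0.3,"z": 0.3,"ax": 0,"ay": 0,"az": 0,"fingers": 0},
  ],
)

```text
time: 32.6
position: [0.5039, -0.128, 0.1875]
eef_rot: [[0.985, -0.17, 0.002], [-0.17, -0.985, -0.0], [0.002, -0.0, -1.0]]
ft_force: [-0.4, 0.5, -1.7]
gripper_width: 0.339
```

```bash
python3 st.py
```

```text
t 32.6 pos [ 503.9 -128.   187.5] yaw -0.1706 tilt [ 0.0022 -0.0002] F [-0.35  0.47 -1.71] M [-0.    0.15 -0.01] g 0.339 q [-0.57  0.35  0.93  1.91 -0.32  1.04 -1.24]
```

Request:
send_rows(
  moves=[
    {"x": -0.22,"y": 0.8,"z": 0,"ax": 0,"ay": 0,"az": 0.19,"fingers": 0},
    {"x": -0.22,"y": 0.88,"z": 0,"ax": 0,"ay": 0,"az": 0.19,"fingers": 0},
    {"x": -0.22,"y": 0.88,"z": 0,"ax": 0,"ay": 0,"az": 0.19,"fingers": 0},
    {"x": -0.22,"y": 0.88,"z": 0,"ax": 0,"ay": 0,"az": 0.19,"fingers": 0},
    {"x": -0.22,"y": 0.88,"z": 0,"ax": 0,"ay": 0,"az": 0.19,"fingers": 0},
    {"x": -0.22,"y": 0.88,"z": 0,"ax": 0,"ay": 0,"az": 0.19,"fingers": 0},
    {"x": 0,"y": 0.88,"z": 0,"ax": 0,"ay": 0,"az": 0.19,"fingers": 0},
    {"x": 0,"y": 0.88,"z": 0,"ax": 0,"ay": 0,"az": 0.19,"fingers": 0},
    {"x": 0,"y": 0.88,"z": 0,"ax": 0,"ay": 0,"az": 0.19,"fingers": 0},
    {"x": 0,"y": 0.88,"z": -0.2,"ax": 0,"ay": 0,"az": 0.19,"fingers": 0},
    {"x": 0,"y": 0.88,"z": -0.3,"ax": 0,"ay": 0,"az": 0.19,"fingers": 0},
    {"x": 0,"y": 0.88,"z": -0.3,"ax": 0,"ay": 0,"az": 0.19,"fingers": 0},
    {"x": 0.1,"y": 0.4,"z": 0,"ax": 0,"ay": 0,"az": 0.15,"fingers": 0},
    {"x": 0,"y": 0,"z": 0,"ax": 0,"ay": 0,"az": 0,"fingers": 0},
    {"x": 0,"y": 0,"z": 0,"ax": 0,"ay": 0,"az": 0,"fingers": 0},
  ],
)

```text
time: 34.1
position: [0.4732, 0.144, 0.1656]
eef_rot: [[0.997, 0.073, 0.0], [0.073, -0.997, -0.001], [0.0, 0.001, -1.0]]
ft_force: [0.3, -0.5, -2.3]
gripper_width: 0.341
```

```bash
python3 st.py
```

```text
t 34.1 pos [473.2 144.  165.6] yaw 0.0727 tilt [ 0.0001 -0.0005] F [ 0.31 -0.52 -2.26] M [-0.03  0.13  0.05] g 0.341 q [-1.04  0.29  0.8   1.99 -0.25  0.97 -1.61]
```

Request:
send_rows(
  moves=[
    {"x": 0,"y": 0.08,"z": -0.015,"ax": 0,"ay": 0,"az": 0.02,"fingers": 0},
    {"x": 0.2,"y": 0.015,"z": 0,"ax": 0,"ay": 0,"az": 0,"fingers": 0},
    {"x": 0.2,"y": 0.015,"z": 0,"ax": 0,"ay": 0,"az": 0,"fingers": 0},
    {"x": 0.2,"y": 0.015,"z": 0,"ax": 0,"ay": 0,"az": 0,"fingers": 0},
    {"x": 0.2,"y": 0.015,"z": 0,"ax": 0,"ay": 0,"az": 0,"fingers": 0},
  ],
)

```text
time: 34.6
position: [0.4935, 0.1482, 0.1652]
eef_rot: [[0.997, 0.075, 0.0], [0.075, -0.997, 0.0], [0.0, -0.0, -1.0]]
ft_force: [-1.2, -0.8, -1.5]
gripper_width: 0.337
```

```bash
python3 st.py; python3 - <<'E'
from rel import *
take('p')
im=cv2.imread(f'pics/scene_p.png');cv2.imwrite(f'pics/crop_p.png',cv2.resize(im[140:270,230:360],(600,600),interpolation=cv2.INTER_CUBIC))
c=(494,148,.0745)
P=pts("scene","p",lambda W,C:(np.hypot(W[:,0]-c[0]-10,W[:,1]-c[1])<60)&(W[:,2]>90)&(C.min(1)>60)&(C.max(1)-C.min(1)<50))
L=local(P,c,0);q=L[(L[:,0]>12)&(L[:,0]<30)]
for z in range(116,225,8):
    s=q[(q[:,2]>z)&(q[:,2]<z+8)]
    if len(s)>3: print(z,len(s),np.round(np.median(s[:,0]),1),np.round(np.percentile(s[:,1],[0,3,97,100]),1))
E
```

```text
t 34.6 pos [493.5 148.2 165.2] yaw 0.0755 tilt [0.0001 0.    ] F [-1.23 -0.83 -1.47] M [-0.04  0.18  0.04] g 0.337 q [-1.    0.33  0.79  1.94 -0.28  0.98 -1.58]
124 64 17.8 [-28.9 -27.2  24.3  24.5]
132 71 18.4 [-24.6 -22.9  24.2  24.5]
140 69 18.5 [-22.  -20.6  24.4  24.5]
148 66 18.2 [-25.9 -15.1  24.   24.7]
156 68 18.5 [-26.7 -26.3  24.6  25.4]
164 66 18.4 [-26.8 -26.5  24.4  24.5]
172 58 17.8 [-24.3 -23.3  21.5  21.8]
180 35 18.2 [-23.6 -23.1  21.1  21.8]
188 58 19.2 [-23.7 -23.6  21.7  21.9]
196 43 18.5 [-24.4 -24.1  21.8  22. ]
204 96 17.7 [-25.8 -23.4  20.7  22. ]
```

View pics/crop_p.png

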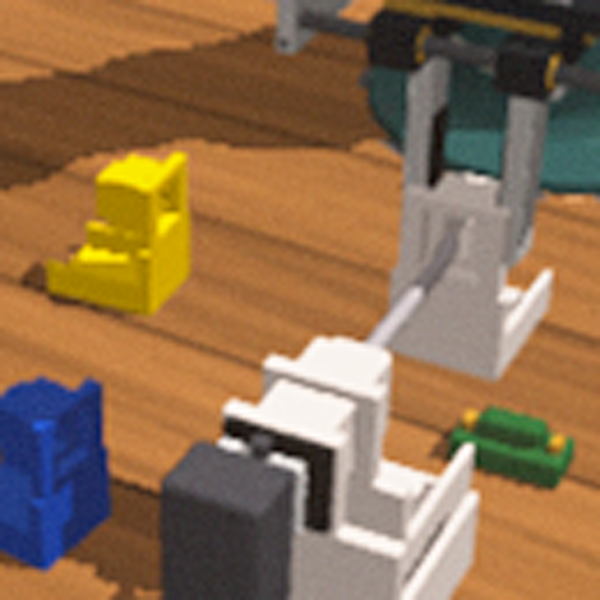

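Request:
send_rows(
  moves=[
    {"x": 0.2,"y": 0.005,"z": 0,"ax": 0,"ay": 0,"az": 0,"fingers": 0},
    {"x": 0.2,"y": 0.005,"z": 0,"ax": 0,"ay": 0,"az": 0,"fingers": 0},
    {"x": 0.2,"y": 0.015,"z": 0,"ax": 0,"ay": 0,"az": 0,"fingers": 0},
    {"x": 0.2,"y": 0.015,"z": 0,"ax": 0,"ay": 0,"az": 0,"fingers": 0},
  ],
)

```text
time: 35.1
position: [0.5134, 0.1493, 0.1652]
eef_rot: [[0.997, 0.076, 0.0], [0.076, -0.997, 0.0], [0.0, -0.0, -1.0]]
ft_force: [0.2, 0.1, -1.9]
gripper_width: 0.337
```

Request:
send_rows(
  moves=[
    {"x": 0.2,"y": 0.015,"z": 0,"ax": 0,"ay": 0,"az": 0,"fingers": 0},
    {"x": 0.2,"y": 0.015,"z": 0,"ax": 0,"ay": 0,"az": 0,"fingers": 0},
    {"x": 0.2,"y": 0.015,"z": 0,"ax": 0,"ay": 0,"az": 0,"fingers": 0},
    {"x": 0.2,"y": 0.015,"z": 0,"ax": 0,"ay": 0,"az": 0,"fingers": 0},
  ],
)

```text
time: 35.5
position: [0.5333, 0.1509, 0.1652]
eef_rot: [[0.997, 0.076, -0.0], [0.076, -0.997, 0.0], [-0.0, -0.0, -1.0]]
ft_force: [-0.6, -0.3, -1.0]
gripper_width: 0.34
```

```bash
python3 st.py
```

```text
t 35.5 pos [533.3 150.9 165.2] yaw 0.0758 tilt [-0.0001  0.0001] F [-0.56 -0.35 -1.02] M [ 0.02  0.18 -0.03] g 0.34 q [-0.93  0.41  0.77  1.85 -0.33  1.02 -1.53]
```

Request:
send_rows(
  moves=[
    {"x": 0.2,"y": 0.015,"z": 0,"ax": 0,"ay": 0,"az": 0,"fingers": 0},
    {"x": 0.2,"y": 0.015,"z": 0,"ax": 0,"ay": 0,"az": 0,"fingers": 0},
    {"x": 0.2,"y": 0.015,"z": 0,"ax": 0,"ay": 0,"az": 0,"fingers": 0},
    {"x": 0.2,"y": 0.015,"z": 0,"ax": 0,"ay": 0,"az": 0,"fingers": 0},
    {"x": 0.16,"y": 0.012,"z": -0.1,"ax": 0,"ay": 0,"az": 0,"fingers": 0},
    {"x": 0.16,"y": 0.012,"z": -0.1,"ax": 0,"ay": 0,"az": 0,"fingers": 0},
    {"x": 0.16,"y": 0.012,"z": -0.1,"ax": 0,"ay": 0,"az": 0,"fingers": 0},
    {"x": 0.16,"y": 0.012,"z": 0,"ax": 0,"ay": 0,"az": 0,"fingers": 0},
    {"x": 0.1,"y": 0.0075,"z": 0,"ax": 0,"ay": 0,"az": 0,"fingers": 0},
  ],
)

```text
time: 36.4
position: [0.5718, 0.1536, 0.1576]
eef_rot: [[0.997, 0.076, -0.0], [0.076, -0.997, -0.0], [-0.0, 0.0, -1.0]]
ft_force: [0.5, 0.5, -2.2]
gripper_width: 0.344
```

```bash
python3 st.py
```

```text
t 36.4 pos [571.8 153.6 157.6] yaw 0.0757 tilt [-0.0001 -0.0001] F [ 0.48  0.55 -2.17] M [ 0.03  0.14 -0.04] g 0.344 q [-0.87  0.49  0.74  1.76 -0.38  1.04 -1.49]
```

Request:
send_rows(
  moves=[
    {"x": 0.08,"y": 0.006,"z": 0,"ax": 0,"ay": 0,"az": 0,"fingers": 0},
    {"x": 0.08,"y": 0.006,"z": 0,"ax": 0,"ay": 0,"az": 0,"fingers": 0},
    {"x": 0.08,"y": 0.006,"z": 0,"ax": 0,"ay": 0,"az": 0,"fingers": 0},
    {"x": 0.08,"y": 0.006,"z": 0,"ax": 0,"ay": 0,"az": 0,"fingers": 0},
  ],
)

```text
time: 36.8
position: [0.5796, 0.1543, 0.1577]
eef_rot: [[0.997, 0.076, 0.0], [0.076, -0.997, 0.0], [0.0, -0.0, -1.0]]
ft_force: [0.5, -0.1, -2.1]
gripper_width: 0.336
```

Request:
send_rows(
  moves=[
    {"x": 0.06,"y": 0.0045,"z": 0,"ax": 0,"ay": 0,"az": 0,"fingers": 0},
    {"x": 0.06,"y": 0.0045,"z": 0,"ax": 0,"ay": 0,"az": 0,"fingers": 0},
  ],
)

```text
time: 37.0
position: [0.5825, 0.1545, 0.1577]
eef_rot: [[0.997, 0.076, -0.0], [0.076, -0.997, 0.0], [-0.0, -0.0, -1.0]]
ft_force: [1.3, -0.6, -1.2]
gripper_width: 0.342
```

Request:
send_rows(
  moves=[
    {"x": 0.04,"y": 0.003,"z": 0,"ax": 0,"ay": 0,"az": 0,"fingers": 0},
    {"x": 0.04,"y": 0.003,"z": 0,"ax": 0,"ay": 0,"az": 0,"fingers": 0},
  ],
)

```text
time: 37.2
position: [0.5845, 0.1547, 0.1577]
eef_rot: [[0.997, 0.076, -0.0], [0.076, -0.997, 0.0], [-0.0, -0.0, -1.0]]
ft_force: [0.1, 0.3, -1.3]
gripper_width: 0.337
```

Request:
send_rows(
  moves=[
    {"x": 0.04,"y": 0.003,"z": 0,"ax": 0,"ay": 0,"az": 0,"fingers": 0},
    {"x": 0.04,"y": 0.003,"z": 0,"ax": 0,"ay": 0,"az": 0,"fingers": 0},
  ],
)

```text
time: 37.4
position: [0.5865, 0.1548, 0.1577]
eef_rot: [[0.997, 0.076, -0.0], [0.076, -0.997, 0.0], [-0.0, -0.0, -1.0]]
ft_force: [0.6, 1.1, -1.8]
gripper_width: 0.337
```

Request:
send_rows(
  moves=[
    {"x": 0.04,"y": 0.003,"z": 0,"ax": 0,"ay": 0,"az": 0,"fingers": 0},
    {"x": 0.04,"y": 0.003,"z": 0,"ax": 0,"ay": 0,"az": 0,"fingers": 0},
  ],
)

```text
time: 37.6
position: [0.5885, 0.1549, 0.1577]
eef_rot: [[0.997, 0.076, -0.0], [0.076, -0.997, 0.0], [-0.0, -0.0, -1.0]]
ft_force: [0.3, 0.6, -1.5]
gripper_width: 0.339
```

Request:
send_rows(
  moves=[
    {"x": 0.04,"y": 0.003,"z": 0,"ax": 0,"ay": 0,"az": 0,"fingers": 0},
    {"x": 0.04,"y": 0.003,"z": 0,"ax": 0,"ay": 0,"az": 0,"fingers": 0},
  ],
)

```text
time: 37.8
position: [0.5905, 0.1551, 0.1577]
eef_rot: [[0.997, 0.076, -0.0], [0.076, -0.997, 0.0], [-0.0, -0.0, -1.0]]
ft_force: [-0.1, -1.3, -1.7]
gripper_width: 0.34
```

Request:
send_rows(
  moves=[
    {"x": 0.04,"y": 0.003,"z": 0,"ax": 0,"ay": 0,"az": 0,"fingers": 0},
    {"x": 0.04,"y": 0.003,"z": 0,"ax": 0,"ay": 0,"az": 0,"fingers": 0},
  ],
)

```text
time: 38.0
position: [0.5925, 0.1553, 0.1577]
eef_rot: [[0.997, 0.076, -0.0], [0.076, -0.997, 0.0], [-0.0, -0.0, -1.0]]
ft_force: [-0.6, 0.6, -1.7]
gripper_width: 0.34
```

Request:
send_rows(
  moves=[
    {"x": 0.04,"y": 0.003,"z": 0,"ax": 0,"ay": 0,"az": 0,"fingers": 0},
  ],
)

```text
time: 38.1
position: [0.5935, 0.1554, 0.1577]
eef_rot: [[0.997, 0.076, -0.0], [0.076, -0.997, 0.0], [-0.0, -0.0, -1.0]]
ft_force: [0.4, -0.4, -1.8]
gripper_width: 0.339
```

Request:
send_rows(
  moves=[
    {"x": 0.04,"y": 0.003,"z": 0,"ax": 0,"ay": 0,"az": 0,"fingers": 0},
  ],
)

```text
time: 38.2
position: [0.5945, 0.1554, 0.1577]
eef_rot: [[0.997, 0.076, -0.0], [0.076, -0.997, 0.0], [-0.0, -0.0, -1.0]]
ft_force: [0.8, -0.1, -1.5]
gripper_width: 0.339
```

Request:
send_rows(
  moves=[
    {"x": 0.04,"y": 0.003,"z": 0,"ax": 0,"ay": 0,"az": 0,"fingers": 0},
  ],
)

```text
time: 38.3
position: [0.5955, 0.1555, 0.1577]
eef_rot: [[0.997, 0.076, -0.0], [0.076, -0.997, 0.0], [-0.0, -0.0, -1.0]]
ft_force: [-4.3, 0.3, -0.9]
gripper_width: 0.34
```

Request:
send_rows(
  moves=[
    {"x": 0.04,"y": 0.003,"z": 0,"ax": 0,"ay": 0,"az": 0,"fingers": 0},
  ],
)

```text
time: 38.4
position: [0.5958, 0.1556, 0.1575]
eef_rot: [[0.997, 0.076, -0.002], [0.076, -0.997, 0.0], [-0.002, -0.0, -1.0]]
ft_force: [-7.3, -0.6, 2.7]
gripper_width: 0.34
```

Request:
send_rows(
  moves=[
    {"x": 0.032,"y": 0.002,"z": 0,"ax": 0,"ay": 0,"az": 0,"fingers": 0},
    {"x": 0,"y": 0,"z": 0,"ax": 0,"ay": 0,"az": 0,"fingers": 0},
  ],
)

```text
time: 38.6
position: [0.5963, 0.1556, 0.1574]
eef_rot: [[0.997, 0.076, -0.002], [0.076, -0.997, 0.0], [-0.002, -0.0, -1.0]]
ft_force: [-8.3, -0.0, 2.3]
gripper_width: 0.34
```

```bash
python3 st.py
```

```text
t 38.6 pos [596.3 155.6 157.4] yaw 0.0759 tilt [-0.0023  0.0001] F [-8.35 -0.01  2.29] M [-0.07  1.92  0.06] g 0.34 q [-0.83  0.54  0.73  1.69 -0.4   1.07 -1.47]
```

Request:
send_rows(
  moves=[
    {"x": 0.03,"y": 0.002,"z": 0,"ax": 0,"ay": 0,"az": 0,"fingers": 0},
    {"x": 0,"y": 0,"z": 0,"ax": 0,"ay": 0,"az": 0,"fingers": 0},
    {"x": 0,"y": 0,"z": 0,"ax": 0,"ay": 0,"az": 0,"fingers": 0},
    {"x": 0,"y": 0,"z": 0,"ax": 0,"ay": 0,"az": 0,"fingers": 0},
  ],
)

```text
time: 39.0
position: [0.5967, 0.1557, 0.1574]
eef_rot: [[0.997, 0.076, -0.003], [0.076, -0.997, 0.0], [-0.003, -0.0, -1.0]]
ft_force: [-10.0, -0.4, 2.7]
gripper_width: 0.339
```

```bash
python3 st.py; python3 - <<'E'
from rel import *
take('q')
im=cv2.imread(f'pics/scene_q.png');cv2.imwrite(f'pics/crop_q.png',cv2.resize(im[170:300,240:370],(600,600),interpolation=cv2.INTER_CUBIC))
E
```

```text
t 39.0 pos [596.7 155.7 157.4] yaw 0.0759 tilt [-0.0029  0.0001] F [-9.98 -0.41  2.72] M [-0.14  2.43  0.02] g 0.339 q [-0.83  0.54  0.73  1.69 -0.4   1.07 -1.47]
```

View pics/crop_q.png

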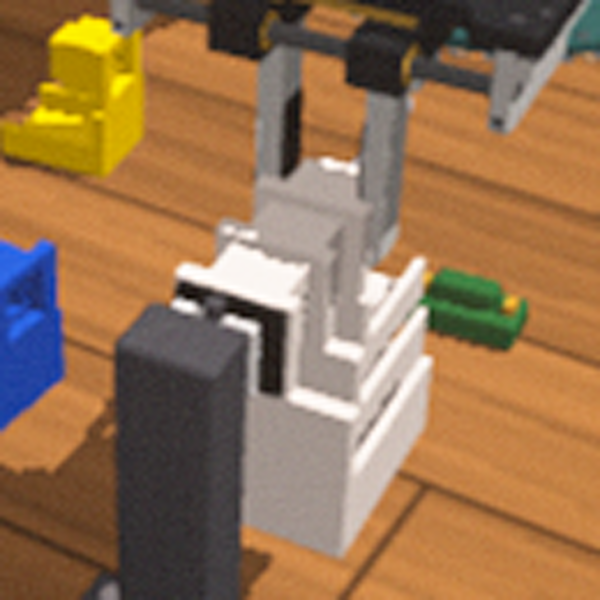

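Request:
send_rows(
  moves=[
    {"x": -0.035,"y": -0.0025,"z": 0,"ax": 0,"ay": 0,"az": 0,"fingers": 0},
    {"x": -0.035,"y": -0.0025,"z": 0,"ax": 0,"ay": 0,"az": 0,"fingers": 0},
    {"x": 0,"y": 0,"z": -0.01,"ax": 0,"ay": 0,"az": 0,"fingers": 0},
  ],
)

```text
time: 39.4
position: [0.5959, 0.1556, 0.1574]
eef_rot: [[0.997, 0.076, -0.001], [0.076, -0.997, 0.0], [-0.001, -0.0, -1.0]]
ft_force: [-4.9, -0.4, 0.4]
gripper_width: 0.335
```

```bash
python3 st.py
```

```text
t 39.4 pos [595.9 155.6 157.4] yaw 0.076 tilt [-0.0006  0.0001] F [-4.91 -0.37  0.42] M [-0.08  1.32  0.07] g 0.335 q [-0.83  0.53  0.73  1.7  -0.4   1.07 -1.47]
```

Request:
send_rows(
  moves=[
    {"x": -0.028,"y": -0.002,"z": 0,"ax": 0,"ay": 0,"az": 0,"fingers": 0},
    {"x": 0,"y": 0,"z": 0,"ax": 0,"ay": 0,"az": 0,"fingers": 0},
  ],
)

```text
time: 39.6
position: [0.5956, 0.1555, 0.1575]
eef_rot: [[0.997, 0.076, 0.0], [0.076, -0.997, 0.0], [0.0, -0.0, -1.0]]
ft_force: [-2.3, -0.9, -2.3]
gripper_width: 0.341
```

```bash
python3 st.py
```

```text
t 39.6 pos [595.6 155.5 157.5] yaw 0.0758 tilt [0.0002 0.    ] F [-2.29 -0.94 -2.28] M [-0.08  0.53  0.06] g 0.341 q [-0.83  0.53  0.73  1.7  -0.4   1.06 -1.47]
```

Request:
send_rows(
  moves=[
    {"x": 0,"y": 0,"z": -0.012,"ax": 0,"ay": 0,"az": 0,"fingers": 0},
    {"x": 0,"y": 0,"z": 0,"ax": 0,"ay": 0,"az": 0,"fingers": 38},
    {"x": 0,"y": 0,"z": 0,"ax": 0,"ay": 0,"az": 0,"fingers": 45},
    {"x": 0,"y": 0,"z": 0,"ax": 0,"ay": 0,"az": 0,"fingers": 55},
    {"x": 0,"y": 0,"z": 0,"ax": 0,"ay": 0,"az": 0,"fingers": 65},
    {"x": 0,"y": 0,"z": 0,"ax": 0,"ay": 0,"az": 0,"fingers": 65},
  ],
)

```text
time: 40.2
position: [0.5956, 0.1555, 0.1572]
eef_rot: [[0.997, 0.076, 0.0], [0.076, -0.997, 0.0], [0.0, -0.0, -1.0]]
ft_force: [-0.1, -0.9, -0.3]
gripper_width: 0.637
```

Request:
send_rows(
  moves=[
    {"x": 0,"y": 0,"z": 0.5,"ax": 0,"ay": 0,"az": 0,"fingers": 65},
    {"x": 0,"y": 0,"z": 0.8,"ax": 0,"ay": 0,"az": 0,"fingers": 65},
    {"x": 0,"y": 0,"z": 0.8,"ax": 0,"ay": 0,"az": 0,"fingers": 65},
    {"x": -0.3,"y": -0.3,"z": 0.8,"ax": 0,"ay": 0,"az": 0,"fingers": 65},
    {"x": -0.5,"y": -0.9,"z": 0.3,"ax": 0,"ay": 0,"az": 0,"fingers": 70},
    {"x": -0.5,"y": -0.9,"z": 0,"ax": 0,"ay": 0,"az": 0,"fingers": 75},
    {"x": -0.5,"y": -0.9,"z": 0,"ax": 0,"ay": 0,"az": 0,"fingers": 75},
    {"x": -0.5,"y": -0.9,"z": 0,"ax": 0,"ay": 0,"az": 0,"fingers": 75},
    {"x": -0.5,"y": -0.9,"z": 0,"ax": 0,"ay": 0,"az": 0,"fingers": 75},
    {"x": -0.5,"y": -0.9,"z": 0,"ax": 0,"ay": 0,"az": 0,"fingers": 75},
    {"x": -0.2,"y": -0.9,"z": 0,"ax": 0,"ay": 0,"az": 0,"fingers": 75},
    {"x": 0,"y": -0.6,"z": 0,"ax": 0,"ay": 0,"az": 0,"fingers": 75},
    {"x": 0,"y": 0,"z": 0,"ax": 0,"ay": 0,"az": 0,"fingers": 75},
  ],
)

```text
time: 41.5
position: [0.508, -0.0265, 0.2382]
eef_rot: [[0.997, 0.073, 0.001], [0.073, -0.997, 0.0], [0.001, -0.0, -1.0]]
ft_force: [0.4, 0.3, 0.4]
gripper_width: 0.746
```

```bash
python3 st.py; python3 - <<'E'
from rel import *
take('r')
for n in ("scene","top"):
  im=cv2.imread(f'pics/{n}_r.png');c=im[150:310,190:370] if n=="scene" else im[130:290,160:340]
  cv2.imwrite(f'pics/crop_{n}_r.png',cv2.resize(c,(675,600),interpolation=cv2.INTER_CUBIC))
E
```

```text
t 41.5 pos [508.  -26.5 238.2] yaw 0.0728 tilt [0.0011 0.0005] F [0.36 0.34 0.45] M [0.01 0.17 0.06] g 0.746 q [-0.77  0.23  0.89  1.87 -0.2   1.13 -1.31]
```

View pics/crop_scene_r.png

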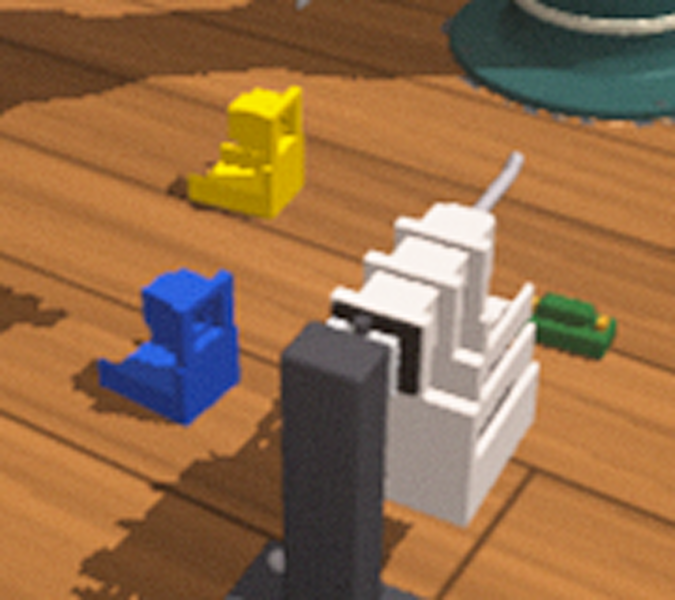

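View pics/crop_top_r.png

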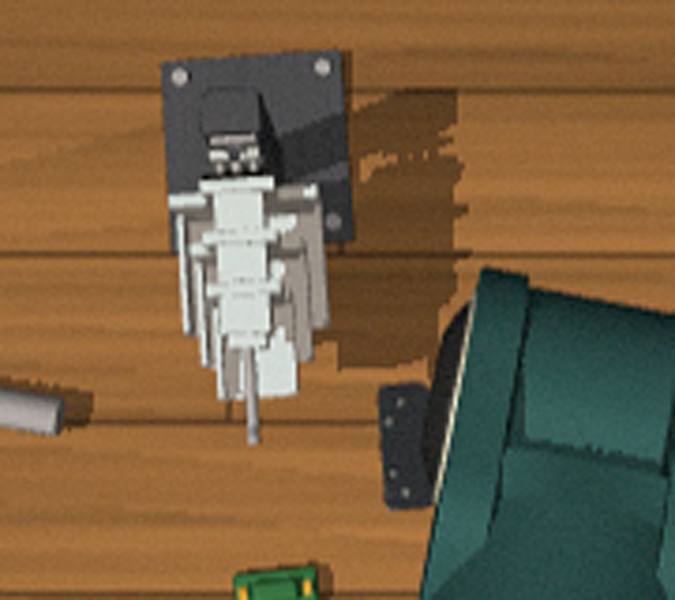

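```bash
python3 - <<'E'
from rel import *
p,w=cloud("top","r"); W=w.reshape(-1,3)*1000
P=W[np.isfinite(W[:,0])]; L=local(P,(711.5,164.2,.0745),0)
q=L[(abs(L[:,1])<22)&(L[:,2]>198.5)&(L[:,2]<206)&(L[:,0]<-15)&(abs(L[:,1])>16.8)]
print("plate-top pts x:",np.round(np.sort(q[:,0])))
P=pts("scene","r",lambda W,C:(W[:,2]>165)&(W[:,2]<206)&(W[:,0]>640)&(W[:,0]<700)&(abs(W[:,1]-161)<30)&(C.max(1)<60));B=local(P,(711.5,164.2,.0745),0)
print("buffer dark x",np.round(np.percentile(B[:,0],[2,25,50,75,98]),1),len(B))
P=pts("scene","r",lambda W,C:(W[:,2]>100)&(W[:,2]<155)&(abs(W[:,0]-680)<25)&(abs(W[:,1]-161)<55)&(C.min(1)>80));B=local(P,(711.5,164.2,.0745),0)
print("large plate back face x",np.round(np.median(B[:,0]),1))
a=np.load("top_a.npz")["p"].astype(int);b=np.load("top_r.npz")["p"].astype(int)
for n,(u0,v0,u1,v1) in {"torch":(118,220,182,250),"driver":(350,118,372,188),"fuse":(218,278,248,296)}.items():
    print(n,np.abs(a-b)[v0:v1,u0:u1].mean())
sa=np.load("scene_a.npz")["p"].astype(int);sb=np.load("scene_r.npz")["p"].astype(int)
for n,(u0,v0,u1,v1) in {"torch":(380,280,470,340),"driver":(70,262,135,302),"fuse":(335,225,358,248)}.items():
    print("scene",n,np.abs(sa-sb)[v0:v1,u0:u1].mean())
E
```

```text
plate-top pts x: [-105. -105. -105. -103. -103. -100. -100. -100. -100.  -98.  -98.  -98.
  -97.  -70.  -70.  -70.  -70.  -69.  -69.  -68.  -68.  -66.  -66.  -66.
  -65.  -63.  -36.  -36.  -36.  -35.  -34.  -33.  -33.  -31.  -31.  -31.
  -30.  -28.  -28.  -26.  -26.]
buffer dark x [-27.3 -25.3 -24.7 -24.2 -23.3] 127
large plate back face x -29.7
torch 6.265104166666666
driver 6.414069264069264
fuse 8.917901234567902
scene torch 2.7316049382716048
scene driver 3.2584615384615385
scene fuse 20.417769376181475
```

```bash
python3 -c "
from workcell import manip
print(manip.sign_off())"; python3 st.py
```

```text
the job is handed in; nothing more can be done
None
the job is handed in; nothing more can be done
```

All three white trays now hang nested on the hook, and the job was handed in at about 41.6 s of the 72 s allowed. I hung the large one first, then the middle, then the small. Each was threaded over the tip and slid back until the stop began to give. Each was then pressed home at about 10 N for a few tenths of a second, eased back and released.

**Last checks**
- **Nesting:** the back plates sit about 34 mm apart in the top camera, which is the fully nested spacing.
- **Stop:** the large tray's back face is 29.7 mm in front of the root. Contact with the stop was felt at 29.6 mm, so the stack rests against it.
- **Upright:** both pictures show all three trays upright, with the gripper well clear.
- **Torch and screwdriver:** neither shows any sign of having moved compared with the first pictures.

**What disagreed**
- **Height reading:** the reported tool height did not match the cameras. The fingertips looked about 34 mm higher than the reported pose implied, while x and y agreed to about 2 mm. I set all heights from the trays' known heights on the bench, and contact with the hook's arm and stop came where that predicted.
- **Fuse carrier:** the image comparison there was not clean in the scene view (20 against about 3 for the torch and screwdriver), where the hanging trays and their shadow overlap it. In the top picture it is still at its original position, and nothing came near it.

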